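# Open the locked powder store by feel and put the jars away

### The job

The cover of the grey powder store is locked by a catch that sits out of sight behind a slot under the box's front overhang: take the one punch that fits (long thin pin), feel along the hidden face with its tip until it drops into the slot, push the catch back, and lay the punch back on the black mat. Then slide the cover open towards you, put every powder jar from the steel tray (two or three; their caps are tight, so they may stand or lie) into the box on its floor, and slide the cover fully shut again. Leave the other two punches where they lie.

Things in the scene. Friction and masses are not known exactly. Their poses are not given: they have to be found in the camera images.
- store: grey steel powder store, 120 mm deep (x), 190 wide (y), fixed; front faces -x, to the robot. Origin: centre of its underside; x into the box, y left, z up. Above: the open compartment under the sliding cover. Below: a recess under the front overhang, open to the front (front edge x = -60 mm), y from -50 to 50 mm, from the bench up to z = 60; a skirt at the edge hangs down to z = 54.
- hidden_face (a point): middle of the hidden face, at x = -25, y = 0, z = 45 mm in the box's frame: the flat upright back of the recess, parallel to y, 35 mm behind the front edge. In it is one upright slot, 12 mm wide (y), 16 mm high, centred at z = 45; its y differs from start to start, anywhere from -22 to 22 mm, to be found by feel. The catch stands 22 mm behind the face.
- compartment (a point): centre of the compartment's floor, z = 70 mm in the box's frame; inside it is 108 mm (x) by 170 mm (y), walls up to z = 125 mm. With the cover fully open it is uncovered from x = -48 mm back.
- latch (a joint): the catch, a lever with a steel pad behind the slot: 0 as it locks, grows (rad) as the pad is pushed back along the box's +x (14 mm is 0.19 rad); end stop at 0.22. The cover is free from 0.17 on. Pushing takes about 3 to 5 N; it stays where it is left. Pushed fully back, the punch's tip is about 38 mm behind the hidden face.
- cover (a joint): the sliding cover: 0 when shut, grows (m) as it slides along the box's -x, towards the robot; end stop at 0.110, about 2 N of friction, stays where it is left. Locked (it gives only about 2 mm) until the catch is pushed back.
- cover_grip (a point): grip point of the black fin on the cover: the fin is 12 mm thick (along the box's x), 50 mm wide (y) and stands 26 mm above the cover's top face; this point is at its mid width, 10 mm below its top edge. With the cover shut it is at x = -50, y = 0, z = 150 mm in the box's frame; the cover's top face is at z = 134 mm.
- mat: black rubber mat, 164 mm (x) by 170 mm (y), 3 mm thick, fixed on the bench; the punches lie on it, pointing about along its +x, 50 mm or more apart in changing order. Origin: centre of its underside.
- tray: shallow steel tray, 150 mm (x) by 130 mm (y), rim 15 mm high, floor and walls 3 mm thick, fixed on the bench; the jars stand in it, about 70 mm apart in changing order. Origin: centre of its underside; x away from the robot. The machine's upright front is 90 mm behind its centre, the rim of the furnace, 150 mm up, about 130 mm to its right: turn the gripper to keep clear.
- punch_long: steel pin punch, the one that fits: long thin pin, 9 mm in diameter and 95 mm long. Ridged square handle 18 x 18 x 60 mm. Origin: on its axis where the pin leaves the handle; +x along the pin to its round-nosed tip, handle from x = -60 to 0 mm. Lies flat, axis 9 mm above the mat; 0.1 to 0.16 kg, mostly in the handle.
- punch_thick: steel pin punch, a look-alike, too thick for the slot: pin 14 mm in diameter and 95 mm long. Ridged square handle 18 x 18 x 60 mm. Origin: on its axis where the pin leaves the handle; +x along the pin to its round-nosed tip, handle from x = -60 to 0 mm. Lies flat, axis 9 mm above the mat; 0.1 to 0.16 kg, mostly in the handle.
- punch_short: steel pin punch, a look-alike, too short to reach: pin 9 mm in diameter and 30 mm long. Ridged square handle 18 x 18 x 60 mm. Origin: on its axis where the pin leaves the handle; +x along the pin to its round-nosed tip, handle from x = -60 to 0 mm. Lies flat, axis 9 mm above the mat; 0.1 to 0.16 kg, mostly in the handle.
- jar_blue: powder jar, white body with a blue screw cap, a plain cylinder 38 mm in diameter and 40 mm high, 0.09 kg, solid; stands on the tray; one jar of the three may be absent. Origin: centre of its underside, z up.
- jar_white: powder jar, white body with a white screw cap, a plain cylinder 38 mm in diameter and 40 mm high, 0.09 kg, solid; stands on the tray; one jar of the three may be absent. Origin: centre of its underside, z up.
- jar_black: powder jar, white body with a black screw cap, a plain cylinder 38 mm in diameter and 40 mm high, 0.09 kg, solid; stands on the tray; one jar of the three may be absent. Origin: centre of its underside, z up.

How it is judged:
On the way, in this order (a step that is already met when the one before it is completed fails the run):
1. the hidden catch is pushed back (value of joint latch above 0.17 rad), for 0.1 s.
2. the long punch lies on the mat again (x of punch_long in the frame of mat between -0.082 and 0.082 m and y of punch_long in the frame of mat between -0.085 and 0.085 m and height (world z) of punch_long below 0.022 m and linear speed of punch_long below 0.03 m/s), for 0.2 s.
3. the cover is slid open (value of joint cover above 0.095 m), for 0.2 s.
At the end, for the whole second after the job is handed in: Cover shut within 6 mm; every jar present on the floor inside the box (its origin inside the walls, 60 to 100 mm up); the long punch flat on the mat (its pin's root over the mat, at most 22 mm up); the other punches within 40 mm of where they lay; jars and punch at rest (all of step 2 and value of joint cover below 0.006 m and x of jar_blue in the frame of store between -0.054 and 0.054 m and y of jar_blue in the frame of store between -0.085 and 0.085 m and z of jar_blue in the frame of store between 0.06 and 0.1 m and linear speed of each of jar_blue, jar_white, jar_black below 0.03 m/s and x of jar_white in the frame of store between -0.054 and 0.054 m and y of jar_white in the frame of store between -0.085 and 0.085 m and z of jar_white in the frame of store between 0.06 and 0.1 m and x of jar_black in the frame of store between -0.054 and 0.054 m and y of jar_black in the frame of store between -0.085 and 0.085 m and z of jar_black in the frame of store between 0.06 and 0.1 m and distance of each of punch_thick, punch_short from where it was at the start of the episode below 0.04 m); the robot touches nothing.
Of jar_blue, jar_white, jar_black only 2 to 3 are there at a start; the rules pass over those that are not, and their reading is None.
At some moment in a run one of jar_blue, jar_white, jar_black may be knocked a few centimetres aside while the robot is not near it.
It also fails if it takes over 210 s, if anything falls off the work surface, if the arm or the gripper's body presses on something with over 40 N, if the wrist force passes 120 N, or if a joint passes its speed limit or range.

### The arm

A 6-joint arm with a two-finger parallel gripper is mounted at the origin on a cart in front of the work surface, level with it; the furniture and walls round the work are solid. World frame = base frame: x ahead of the robot, y to its left, z up, the work surface at z = 0. Lengths are in m, angles in rad, forces in N, time in s.
With the tool pointing down it reaches from about 0.375 to 0.925 m from the base axis. Payload 5.7 kg.
Tool frame: the origin (TCP) lies at the centre of the arm's flange, where the gripper is bolted on; the fingertips stand 182 mm ahead of it and the grasp point (between the pads) lies 163 mm ahead of it; z points along the fingers, y is the line along which they close (so a half turn about z gives the same grasp; the last joint's range is limited). The gripper opens to 88 mm and grips with 3 to 60 N. Pads are 20 mm wide; open, the fingers measure 115 mm over their backs; the gripper's body (75 mm by 178 mm) begins 61 mm behind the grasp point.
Start: joints at [1.146, 0.359, 1.51, -0, 1.272, -0.115], TCP at [0.183, 0.571, 0.405] pointing down, gripper open.
Joint ranges: [-2.97, 2.97], [-1.01, 2.36], [0.21, 2.38], [-0.96, 4.11], [0.2, 2.71], [-2.98, 2.98]. Speed limits (rad/s): [2.39, 2.39, 3.14, 3.14, 3.14, 3.14].

### API

Orientations are given as a unit quaternion [x, y, z, w].
In Python, from bench import arm, eyes gives the robot as it stands.
- The arm moves only by the tool drive_tool, never from a script. Its argument "steps" is a list of rows, each an object of numbers: "dx", "dy", "dz": the shift along the tool's x, y, z scaled (see below); "wx", "wy", "wz": the turn, a rotation vector about the tool's x, y, z scaled (see below); "gripper": the closure, from -1 (fully open) to 1 (shut), so that 0 is half open. In form: [{"dx": .., "dy": .., "dz": .., "wx": .., "wy": .., "wz": .., "gripper": ..}, ...]. A call has 1 to 12 rows; each row shifts and turns the commanded pose from where the row before left it, along the tool's axes as they then stand; what a row does not reach is not made up. The controller multiplies each number of a shift by 0.1 m and each number of a turn by 360 degrees. A row lasts 1/12 s, in which the tool goes at most 41.7 mm and 7.16 degrees, less where a joint would pass 70% of its speed; a pose out of reach is approached as far as the arm can. A call with a number of a shift or a turn outside -1 to 1 is refused whole. A call with a gripper value outside its range is refused whole. The fingers move at their own pace and stop on an object; "newtons" is the grip in N (left out, the last holds). Time passes only in rows, so rows that do not move let the fingers close. It gives the time, the measured TCP pose, the force, the opening and the grip force at its end, in the units of the state.
- arm.state(): the state, without advancing time (a new reading comes with each control period).
- eyes.capture(name): name is "scene" or "top" or "wrist"; returns a dict with "color" (384x512x3 uint8, red, green, blue), "depth" (384x512 float32, m along the optical axis (not along the pixel's ray), 0 where there is no reading), "intrinsics" (3x3 intrinsics, pixels), "dist_coeffs" ([k1, k2, p1, p2, k3] as OpenCV has them; the pictures are not rectified), "view" (4x4, takes a point from world to camera coordinates). Camera axes: x right, y down, z forward; pixel columns grow to the right and rows downward; lengths in m; the calibration is good to about 2 mm. A picture is of the moment at which its call begins.
- arm.hand_in(): hands the job in; it is judged then, once.
Trained networks look in a picture, given as the dict that the camera call returned (one of the last four; its "shot" number tells which), for a name from the list of things; names that differ only in an ending like _2 or _b are one class to them, and where a whole thing is asked for, a point or a joint stands for the part that bears it (a point fixed in the world has none). Each returns a list of dicts, best first, with "score" (0 to 1); they miss things now and then, are a little off and sometimes report something else, mostly with a low value. They report only what shows in the picture. A call takes as long as a camera call.
- eyes.search_frame(picture, target): "xy" ([column, row] in pixels, amid what is visible of it).
The state is a dict: "time_s": time; "qpos": joint angles; "joint_velocities": joint speeds; "effort": joint torques, N m; "ee_pos": TCP position; "orientation": TCP orientation; "ft_force": force on the tool from outside, world axes, zero at the start; "torque": the same for the moment, N m; "width": finger opening in m; "finger_force": force on a finger pad.
Only numpy, scipy, OpenCV 4.12 (cv2) and the standard library are available. Lean on these libraries where they do the work, as an engineer would, in place of code of your own. Each camera call takes 0.05 s, during which the arm holds its last target. There are 200 camera calls.

## Working session

There is one attempt and no reset: what is moved stays moved. The work goes in short steps, Python scripts to look and compute and a tool call to move; the robot and the scene stay as the last step left them, time stands still between calls to the robot, and variables do not carry over. Pictures are saved under pics/ and viewed, at most 14 in all, crops included, and the job is handed in when it is done.

Besides the shell and the picture viewer there is one more tool, called after "Call:" as a command line: name --argument value ..., lists and objects as JSON in quotes. drive_tool: Moves the arm, as the interface text tells. Shifts and turns lie within -1 to 1; 1 stands for 0.1 m of shift or 360 degrees of turn. Its arguments: {"type":"object","properties":{"steps":{"type":"array","items":{"type":"object","properties":{"dx":{"type":"number"},"dy":{"type":"number"},"dz":{"type":"number"},"wx":{"type":"number"},"wy":{"type":"number"},"wz":{"type":"number"},"gripper":{"type":"number"}}}},"newtons":{"type":"number"}},"required":["steps"]}

```bash
ls; mkdir -p pics
cat > h.py <<'E'
import numpy as np,cv2
from bench import arm,eyes
from scipy.spatial.transform import Rotation as R
def save(p,n): cv2.imwrite('pics/'+n+'.png',p['color'][:,:,::-1])
def world(p,uv,d=None):
    uv=np.array(uv,float).reshape(-1,2)
    n=cv2.undistortPoints(uv.reshape(-1,1,2),p['intrinsics'],np.array(p['dist_coeffs'],float)).reshape(-1,2)
    if d is None: d=np.array([p['depth'][int(round(v)),int(round(u))] for u,v in uv])
    c=np.c_[n*np.c_[d],d]
    V=np.array(p['view']); return (c-V[:3,3])@V[:3,:3]
def cloud(p):
    h,w=p['depth'].shape
    vv,uu=np.mgrid[:h,:w]; uv=np.c_[uu.ravel(),vv.ravel()]
    return world(p,uv,p['depth'].ravel()).reshape(h,w,3)
E
python3 - <<'E'
from h import *
np.set_printoptions(precision=4,suppress=True)
s=arm.state();print(s)
for c in ['top','scene']:
    p=eyes.capture(c);save(p,c+'0')
    np.savez(c+'0.npz',**{k:np.array(v) for k,v in p.items()})
    for t in ['store','mat','tray','punch_long','punch_thick','punch_short','jar_blue','jar_white','jar_black','cover_grip']:
        r=eyes.search_frame(p,t)[:3]
        print(c,t,[(np.round(q['xy']),round(q['score'],2),world(p,[q['xy']])[0]) for q in r])
E
```

```text
pics
{'time_s': 0.0, 'qpos': array([ 1.1459,  0.3595,  1.5115,  0.    ,  1.2725, -0.1151]), 'joint_velocities': array([ 0.0006, -0.0008,  0.    ,  0.0001,  0.0015, -0.0019]), 'effort': array([  0.002 , -51.5371, -27.0724,   0.0673,   0.0348,  -0.0002]), 'ee_pos': array([0.1828, 0.5711, 0.4038]), 'orientation': array([ 0.1543,  0.988 , -0.0009, -0.0002]), 'ft_force': array([-0.0594,  1.0948,  0.2791]), 'torque': array([ 0.0261,  0.0301, -0.0242]), 'finger_force': 0.0, 'width': 0.08772769074060999}
top store [(array([157., 226.]), 0.76, array([0.4557, 0.3459, 0.1321]))]
top mat [(array([273., 209.]), 0.56, array([0.4996, 0.1187, 0.0038]))]
top tray [(array([341., 174.]), 0.67, array([ 0.5832, -0.0328,  0.0028]))]
top punch_long [(array([286., 225.]), 0.98, array([0.4651, 0.0892, 0.0202]))]
top punch_thick [(array([303., 204.]), 0.71, array([0.5111, 0.0536, 0.0156])), (array([270., 209.]), 0.38, array([0.5005, 0.1247, 0.0042]))]
top punch_short [(array([266., 243.]), 0.84, array([0.4253, 0.1317, 0.0157]))]
top jar_blue [(array([335., 166.]), 0.87, array([ 0.5939, -0.0121,  0.044 ]))]
to
[... 390 characters left out ...]
[253., 251.]), 0.67, array([0.5058, 0.1081, 0.0009]))]
scene tray [(array([325., 266.]), 0.6, array([ 0.5608, -0.048 ,  0.0043]))]
scene punch_long [(array([245., 257.]), 0.63, array([0.4522, 0.0818, 0.0225]))]
scene punch_thick [(array([271., 257.]), 0.64, array([0.4908, 0.0428, 0.0204]))]
scene punch_short [(array([220., 254.]), 0.73, array([0.4273, 0.133 , 0.0207]))]
scene jar_blue [(array([326., 245.]), 0.71, array([ 0.5867, -0.0302,  0.0345]))]
scene jar_white [(array([340., 262.]), 0.82, array([ 0.5536, -0.0864,  0.0353]))]
scene jar_black [(array([310., 261.]), 0.76, array([ 0.5122, -0.043 ,  0.0376]))]
scene cover_grip [(array([309., 259.]), 0.29, array([ 0.5115, -0.0391,  0.0412]))]
```

Run:
```python
import cv2
i=cv2.imread('pics/top0.png'); cv2.imwrite('pics/top0c.png',cv2.resize(i[120:320,60:400],None,fx=2.35,fy=2.35,interpolation=cv2.INTER_CUBIC))
```

```text
(no output)
```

View pics/top0c.png

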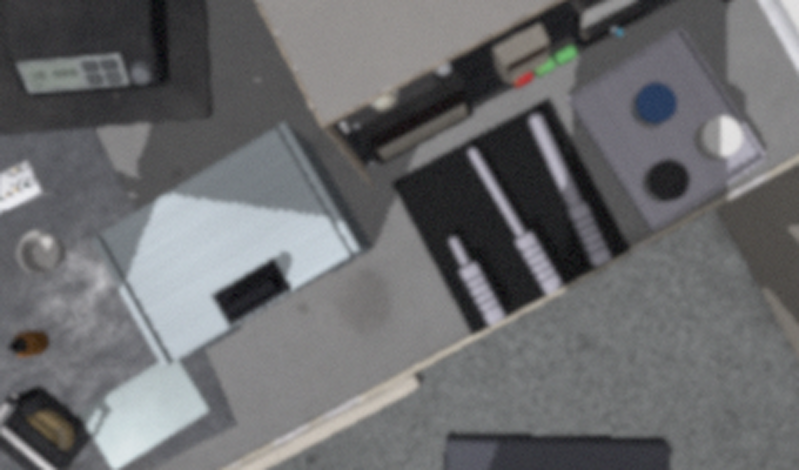

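View pics/scene0.png

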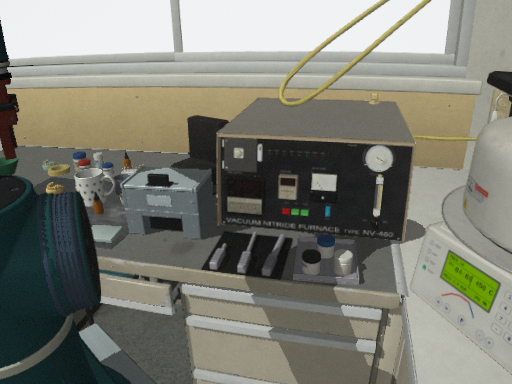

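The top view shows the store yawed about +30°, with its fin at crop (252,290). The punches from left to right are short, long and thick, and all three jars are on the tray. Next I'll get the exact geometry.

```bash
cat > geo.py <<'E'
from h import *
np.set_printoptions(precision=4,suppress=True)
def rect(P,n):
    (c,s,a)=cv2.minAreaRect((P*1000).astype(np.float32)); print(n,np.array(c)/1000,np.array(s),a,len(P))
p=dict(np.load('top0.npz')); C=cloud(p); X=C.reshape(-1,3)
col=p['color'].reshape(-1,3).astype(int).sum(1)
def box(x0,x1,y0,y1,z0,z1): return (X[:,0]>x0)&(X[:,0]<x1)&(X[:,1]>y0)&(X[:,1]<y1)&(X[:,2]>z0)&(X[:,2]<z1)
m=box(.3,.65,.2,.5,.126,.142);rect(X[m][:,:2],'cover')
m=box(.3,.65,.2,.5,.150,.175);rect(X[m][:,:2],'fin');print(X[m][:,2].mean())
m=box(.38,.65,.02,.2,-.01,.03)&(col<130);rect(X[m][:,:2],'mat')
# punches
m=(box(.36,.63,.0,.2,.009,.035)).reshape(384,512).astype(np.uint8)
n,l,st,ce=cv2.connectedComponentsWithStats(m)
for i in range(1,n):
    if st[i,4]>15:
        Q=C[l==i]; rect(Q[:,:2],'punch'); print(Q.mean(0), Q[:,2].max())
m=(box(.45,.7,-.15,.05,.028,.06)).reshape(384,512).astype(np.uint8)
n,l,st,ce=cv2.connectedComponentsWithStats(m)
for i in range(1,n):
    if st[i,4]>15: Q=C[l==i]; rect(Q[:,:2],'jar')
E
python3 geo.py
```

```text
cover [0.4857 0.31  ] [125.2757 285.7017] 33.096656799316406 6156
fin [0.4972 0.2773] [ 38.1677 229.8496] 57.165489196777344 309
0.15985768319406643
mat [0.4951 0.1085] [159.0166 164.7662] 29.166799545288086 3365
punch [0.5692 0.0303] [113.7721  35.0283] 13.43089485168457 102
[0.5766 0.0312 0.0137] 0.0185890548778274
punch [0.6076 0.1285] [ 4.4076 44.9929] 30.942468643188477 62
[0.6063 0.13   0.0218] 0.03494104412428329
punch [0.5219 0.0556] [152.948  18.534] 24.712528228759766 490
[0.5167 0.0544 0.018 ] 0.024958224718194363
punch [0.4916 0.1073] [154.2457  18.0254] 32.56475067138672 404
[0.4797 0.0996 0.0176] 0.025891918431257165
punch [0.4354 0.1414] [89.5303 17.8461] 30.228870391845703 281
[0.4298 0.1381 0.0191] 0.02588576411090115
jar [ 0.6937 -0.0159] [ 5.2731 25.4983] 29.380598068237305 45
jar [ 0.6003 -0.0194] [36.2986 37.424 ] 1.1678762435913086 257
jar [ 0.5717 -0.0822] [36.5814 38.6546] 3.3345675468444824 265
jar [ 0.5293 -0.0324] [35.8962 38.3805] 1.7149308919906616 263
```

```bash
cat >> geo.py <<'E'
print('---')
for z0,z1 in [(.128,.140),(.150,.168)]:
    m=(box(.3,.6,.2,.5,z0,z1)).reshape(384,512).astype(np.uint8)
    n,l,st,ce=cv2.connectedComponentsWithStats(m)
    for i in range(1,n):
        if st[i,4]>20: Q=C[l==i]; rect(Q[:,:2],'store %g'%z0); print(Q[:,2].mean(), ce[i],st[i])
E
python3 geo.py|sed -n '/---/,$p'
```

```text
---
store 0.128 [0.5634 0.2198] [15.5875 47.0367] 27.785995483398438 124
0.13776883006652943 [222.6855 171.5968] [211 163  23  18 124]
store 0.128 [0.46   0.3495] [125.2757 191.5815] 33.096656799316406 5927
0.13356313649322632 [155.0855 222.6799] [  98  171  116  105 5927]
store 0.15 [0.5669 0.2289] [ 8.8426 65.6524] 22.727853775024414 94
0.15860845680076996 [216.2021 168.7128] [201 160  33  16  94]
store 0.15 [0.4182 0.3223] [13.2195 48.755 ] 34.160301208496094 176
0.15833608713088204 [165.642  246.1023] [154 238  25  18 176]
```

```bash
cat > go.py <<'E'
import sys
from h import *
np.set_printoptions(precision=3,suppress=True)
def st(x,y,yaw=33.1,c=(.4601,.3496)):
    a=np.radians(yaw);return c[0]+x*np.cos(a)-y*np.sin(a),c[1]+x*np.sin(a)+y*np.cos(a)
def go(x,y,z,yaw=33):
    s=arm.state();q=R.from_quat(s['orientation']);M=q.as_matrix();g=s['ee_pos']+.163*M[:,2]
    T=R.from_euler('z',yaw,degrees=True)*R.from_euler('x',180,degrees=True)
    w=(q.inv()*T).as_rotvec()
    tcp=np.array([x,y,z])-.163*T.as_matrix()[:,2]
    d=T.as_matrix().T@(tcp-s['ee_pos'])
    print('t',s['time_s'],'grasp',g,'tz',M[:,2],'yaw',np.degrees(np.arctan2(M[1,0],M[0,0])))
    print('turn units',w/2/np.pi,'then shift units',d*10,'F',s['ft_force'],'w',s['width'],s['finger_force'])
if __name__=='__main__':
    a=list(map(float,sys.argv[2:]))
    if sys.argv[1]=='s': x,y=st(a[0],a[1]); go(x,y,*a[2:])
    else: go(*a)
E
python3 go.py w .4432 .0764 .012 32.6
```

```text
t 1.1 grasp [0.183 0.571 0.242] tz [-0. -0. -1.] yaw 162.24789225058308
turn units [-0.    0.    0.36] then shift units [-0.474  5.573  2.296] F [-0.923 -0.272 -0.221] w 0.08764834359744235 0.0
```

Call:
drive_tool --steps '[{"wz": 0.019}, {"wz": 0.019}, {"wz": 0.019}, {"wz": 0.019}, {"wz": 0.019}, {"wz": 0.019}, {"wz": 0.019}, {"wz": 0.019}, {"wz": 0.019}, {"wz": 0.019}, {"wz": 0.019}, {"wz": 0.019}]'

```text
schema error: expected keys dx, dy, dz, wx, wy, wz, gripper
```

Call:
drive_tool --steps '[{"wz": 0.019}, {"wz": 0.019}, {"wz": 0.019}, {"wz": 0.019}, {"wz": 0.019}, {"wz": 0.019}, {"wz": 0.018}, {"dy": 0.2}, {"dy": 0.35}, {"dy": 0.35}, {"dy": 0.35}, {"dy": 0.35}]'

```text
schema error: expected keys dx, dy, dz, wx, wy, wz, gripper
```

Call:
drive_tool --steps '[{"dy": 0.4}, {"dy": 0.4}, {"dy": 0.4}, {"dy": 0.4}, {"dy": 0.4}, {"dy": 0.4}, {"dy": 0.4}, {"dy": 0.4}, {"dy": 0.4}, {"dy": 0.2}, {}]'

```text
schema error: expected keys dx, dy, dz, wx, wy, wz, gripper
```

```bash
python3 go.py w .4432 .0764 .012 32.6
python3 - <<'E'
from h import *
p=eyes.capture('wrist');save(p,'w1')
E
```

```text
t 1.1 grasp [0.183 0.571 0.242] tz [-0. -0. -1.] yaw 162.24789225058308
turn units [-0.    0.    0.36] then shift units [-0.474  5.573  2.296] F [-0.923 -0.272 -0.221] w 0.08764834359744235 0.0
```

View pics/w1.png

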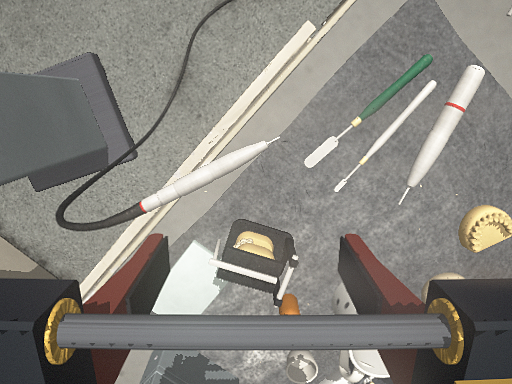

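The moves were refused because each row needs all its keys. The wrist view is still the start pose, with loose tools and no task objects. I'll resend the moves with full rows.

Call:
drive_tool --steps '[{"dx": 0, "dy": 0, "dz": 0, "wx": 0, "wy": 0, "wz": 0.019, "gripper": -1}, {"dx": 0, "dy": 0, "dz": 0, "wx": 0, "wy": 0, "wz": 0.019, "gripper": -1}, {"dx": 0, "dy": 0, "dz": 0, "wx": 0, "wy": 0, "wz": 0.019, "gripper": -1}, {"dx": 0, "dy": 0, "dz": 0, "wx": 0, "wy": 0, "wz": 0.019, "gripper": -1}, {"dx": 0, "dy": 0, "dz": 0, "wx": 0, "wy": 0, "wz": 0.019, "gripper": -1}, {"dx": 0, "dy": 0, "dz": 0, "wx": 0, "wy": 0, "wz": 0.019, "gripper": -1}, {"dx": 0, "dy": 0, "dz": 0, "wx": 0, "wy": 0, "wz": 0.019, "gripper": -1}, {"dx": 0, "dy": 0, "dz": 0, "wx": 0, "wy": 0, "wz": 0.019, "gripper": -1}, {"dx": 0, "dy": 0, "dz": 0, "wx": 0, "wy": 0, "wz": 0.019, "gripper": -1}, {"dx": 0, "dy": 0, "dz": 0, "wx": 0, "wy": 0, "wz": 0.019, "gripper": -1}, {"dx": 0, "dy": 0, "dz": 0, "wx": 0, "wy": 0, "wz": 0.019, "gripper": -1}, {"dx": 0, "dy": 0, "dz": 0, "wx": 0, "wy": 0, "wz": 0.019, "gripper": -1}]'

```text
time_s: 2.15
ee_pos: [0.1829, 0.5714, 0.4046]
orientation: [0.767, 0.642, -0.0, 0.0]
ft_force: [0.0, -0.3, -0.1]
width: 0.0876
finger_force: 0.0
```

Call:
drive_tool --steps '[{"dx": 0, "dy": 0, "dz": 0, "wx": 0, "wy": 0, "wz": 0.019, "gripper": -1}, {"dx": 0, "dy": 0, "dz": 0, "wx": 0, "wy": 0, "wz": 0.019, "gripper": -1}, {"dx": 0, "dy": 0, "dz": 0, "wx": 0, "wy": 0, "wz": 0.019, "gripper": -1}, {"dx": 0, "dy": 0, "dz": 0, "wx": 0, "wy": 0, "wz": 0.019, "gripper": -1}, {"dx": 0, "dy": 0, "dz": 0, "wx": 0, "wy": 0, "wz": 0.019, "gripper": -1}, {"dx": 0, "dy": 0, "dz": 0, "wx": 0, "wy": 0, "wz": 0.019, "gripper": -1}, {"dx": 0, "dy": 0, "dz": 0, "wx": 0, "wy": 0, "wz": 0.018, "gripper": -1}, {"dx": 0, "dy": 0.2, "dz": 0, "wx": 0, "wy": 0, "wz": 0, "gripper": -1}, {"dx": 0, "dy": 0.35, "dz": 0, "wx": 0, "wy": 0, "wz": 0, "gripper": -1}, {"dx": 0, "dy": 0.35, "dz": 0, "wx": 0, "wy": 0, "wz": 0, "gripper": -1}, {"dx": 0, "dy": 0.35, "dz": 0, "wx": 0, "wy": 0, "wz": 0, "gripper": -1}, {"dx": 0, "dy": 0.35, "dz": 0, "wx": 0, "wy": 0, "wz": 0, "gripper": -1}]'

```text
time_s: 3.15
ee_pos: [0.2697, 0.4354, 0.4047]
orientation: [0.96, 0.281, 0.0, 0.0]
ft_force: [0.5, -0.4, 0.1]
width: 0.0878
finger_force: 0.0
```

Call:
drive_tool --steps '[{"dx": 0, "dy": 0.4, "dz": 0, "wx": 0, "wy": 0, "wz": 0, "gripper": -1}, {"dx": 0, "dy": 0.4, "dz": 0, "wx": 0, "wy": 0, "wz": 0, "gripper": -1}, {"dx": 0, "dy": 0.4, "dz": 0, "wx": 0, "wy": 0, "wz": 0, "gripper": -1}, {"dx": 0, "dy": 0.4, "dz": 0, "wx": 0, "wy": 0, "wz": 0, "gripper": -1}, {"dx": 0, "dy": 0.4, "dz": 0, "wx": 0, "wy": 0, "wz": 0, "gripper": -1}, {"dx": 0, "dy": 0.4, "dz": 0, "wx": 0, "wy": 0, "wz": 0, "gripper": -1}, {"dx": 0, "dy": 0.4, "dz": 0, "wx": 0, "wy": 0, "wz": 0, "gripper": -1}, {"dx": 0, "dy": 0.4, "dz": 0, "wx": 0, "wy": 0, "wz": 0, "gripper": -1}, {"dx": 0, "dy": 0.4, "dz": 0, "wx": 0, "wy": 0, "wz": 0, "gripper": -1}, {"dx": 0, "dy": 0.2, "dz": 0, "wx": 0, "wy": 0, "wz": 0, "gripper": -1}, {"dx": 0, "dy": 0, "dz": 0, "wx": 0, "wy": 0, "wz": 0, "gripper": -1}]'

```text
time_s: 4.07
ee_pos: [0.4767, 0.1136, 0.405]
orientation: [0.96, 0.279, 0.001, 0.001]
ft_force: [-0.5, 0.7, -0.2]
width: 0.0877
finger_force: 0.0
```

```bash
python3 go.py w .4432 .0764 .012 32.6
python3 - <<'E'
from h import *
p=eyes.capture('wrist');save(p,'w2')
E
```

```text
t 4.0667 grasp [0.477 0.113 0.242] tz [ 0.002 -0.001 -1.   ] yaw 32.4116800138186
turn units [ 0.    -0.    -0.001] then shift units [-0.483  0.133  2.3  ] F [-0.524  0.708 -0.237] w 0.08774737686696 0.0
```

View pics/w2.png

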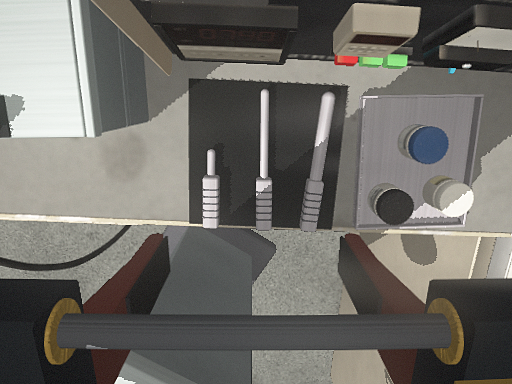

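The wrist view shows the short punch at (211,190), the long one along x≈264 from row 90 to 228, and the thick one at (317,160). I'll refine the long punch's pose and half-close the fingers.

Call:
drive_tool --steps '[{"dx": -0.25, "dy": 0.07, "dz": 0.3, "wx": 0, "wy": 0, "wz": 0, "gripper": 0.27}, {"dx": -0.23, "dy": 0.06, "dz": 0.3, "wx": 0, "wy": 0, "wz": 0, "gripper": 0.27}, {"dx": 0, "dy": 0, "dz": 0.3, "wx": 0, "wy": 0, "wz": 0, "gripper": 0.27}, {"dx": 0, "dy": 0, "dz": 0, "wx": 0, "wy": 0, "wz": 0, "gripper": 0.27}, {"dx": 0, "dy": 0, "dz": 0, "wx": 0, "wy": 0, "wz": 0, "gripper": 0.27}]'

```text
time_s: 4.53
ee_pos: [0.4398, 0.0808, 0.3141]
orientation: [0.96, 0.281, -0.002, -0.001]
ft_force: [0.4, 0.8, 0.7]
width: 0.0579
finger_force: 0.0
```

```bash
python3 - <<'E'
from geo import rect
from h import *
np.set_printoptions(precision=4,suppress=True)
p=eyes.capture('wrist');save(p,'w3');C=cloud(p)
xy=eyes.search_frame(p,'punch_long')[:2];print(xy)
m=((C[...,2]>.009)&(C[...,2]<.035)&(C[...,0]>.38)&(C[...,0]<.6)&(C[...,1]>0.02)&(C[...,1]<.19)).astype(np.uint8)
n,l,st,ce=cv2.connectedComponentsWithStats(m)
print('----')
for i in range(1,n):
    if st[i,4]>100: Q=C[l==i]; rect(Q[:,:2],'p'); print(ce[i],np.median(Q[:,2]))
E
python3 go.py w .4432 .0764 .012 32.6
```

```text
cover [0.4857 0.31  ] [125.2757 285.7017] 33.096656799316406 6156
fin [0.4972 0.2773] [ 38.1677 229.8496] 57.165489196777344 309
0.15985768319406643
mat [0.4951 0.1085] [159.0166 164.7662] 29.166799545288086 3365
punch [0.5692 0.0303] [113.7721  35.0283] 13.43089485168457 102
[0.5766 0.0312 0.0137] 0.0185890548778274
punch [0.6076 0.1285] [ 4.4076 44.9929] 30.942468643188477 62
[0.6063 0.13   0.0218] 0.03494104412428329
punch [0.5219 0.0556] [152.948  18.534] 24.712528228759766 490
[0.5167 0.0544 0.018 ] 0.024958224718194363
punch [0.4916 0.1073] [154.2457  18.0254] 32.56475067138672 404
[0.4797 0.0996 0.0176] 0.025891918431257165
punch [0.4354 0.1414] [89.5303 17.8461] 30.228870391845703 281
[0.4298 0.1381 0.0191] 0.02588576411090115
jar [ 0.6937 -0.0159] [ 5.2731 25.4983] 29.380598068237305 45
jar [ 0.6003 -0.0194] [36.2986 37.424 ] 1.1678762435913086 257
jar [ 0.5717 -0.0822] [36.5814 38.6546] 3.3345675468444824 265
jar [ 0.5293 -0.0324] [35.8962 38.3805] 1.7149308919906616 263
---
store 0.128 [0.5634 0.2198] [15.5875 47.0367] 27.785995483398438 124
0.13776883006652943 [222.6855 1
[... 372 characters left out ...]
33608713088204 [165.642  246.1023] [154 238  25  18 176]
[{'xy': [260.2, 144.9], 'score': 0.87}]
----
p [0.4925 0.1084] [153.2292  18.4894] 32.41148376464844 2985
[259.805  130.1792] 0.01922761852304169
p [0.5225 0.0572] [154.0041  18.6247] 25.989490509033203 3855
[333.0267 125.51  ] 0.01935153522048882
p [0.5752 0.0362] [61.8116  4.3703] 33.71907043457031 503
[393.66    80.1412] 0.014715654740502722
p [0.4356 0.142 ] [89.7457 18.5265] 29.762149810791016 2108
[187.575  164.0332] 0.020980622569553867
t 4.6333 grasp [0.442 0.081 0.153] tz [ 0.002  0.    -1.   ] yaw 32.71411798147342
turn units [ 0. -0.  0.] then shift units [-0.012  0.045  1.411] F [0.114 0.527 0.386] w 0.04991602632973199 0.0
```

Call:
drive_tool --steps '[{"dx": 0, "dy": 0.04, "dz": 0.3, "wx": 0, "wy": 0, "wz": 0, "gripper": 0.27}, {"dx": -0.01, "dy": 0, "dz": 0.3, "wx": 0, "wy": 0, "wz": 0, "gripper": 0.27}, {"dx": 0, "dy": 0, "dz": 0.3, "wx": 0, "wy": 0, "wz": 0, "gripper": 0.27}, {"dx": 0, "dy": 0, "dz": 0.2, "wx": 0, "wy": 0, "wz": 0, "gripper": 0.27}, {"dx": 0, "dy": 0, "dz": 0.1, "wx": 0, "wy": 0, "wz": 0, "gripper": 0.27}, {"dx": 0, "dy": 0, "dz": 0.08, "wx": 0, "wy": 0, "wz": 0, "gripper": 0.27}, {"dx": 0, "dy": 0, "dz": 0, "wx": 0, "wy": 0, "wz": 0, "gripper": 0.27}, {"dx": 0, "dy": 0, "dz": 0, "wx": 0, "wy": 0, "wz": 0, "gripper": 0.27}]'

```text
time_s: 5.3
ee_pos: [0.4433, 0.0764, 0.1875]
orientation: [0.96, 0.281, 0.001, 0.0]
ft_force: [0.1, -0.0, -0.1]
width: 0.0322
finger_force: 0.0
```

```bash
python3 go.py w .4435 .0769 .024 32.4
```

```text
t 5.3 grasp [0.444 0.076 0.025] tz [ 0.002 -0.    -1.   ] yaw 32.68493957592987
turn units [ 0.    -0.     0.001] then shift units [ 0.005 -0.003  0.005] F [ 0.088 -0.004 -0.109] w 0.032185500633318494 0.0
```

Aligned. I'll close the fingers and lift.

Call:
drive_tool --newtons 50 --steps '[{"dx": 0, "dy": 0, "dz": 0, "wx": 0, "wy": 0, "wz": 0, "gripper": 1}, {"dx": 0, "dy": 0, "dz": 0, "wx": 0, "wy": 0, "wz": 0, "gripper": 1}, {"dx": 0, "dy": 0, "dz": 0, "wx": 0, "wy": 0, "wz": 0, "gripper": 1}, {"dx": 0, "dy": 0, "dz": 0, "wx": 0, "wy": 0, "wz": 0, "gripper": 1}, {"dx": 0, "dy": 0, "dz": 0, "wx": 0, "wy": 0, "wz": 0, "gripper": 1}, {"dx": 0, "dy": 0, "dz": -0.1, "wx": 0, "wy": 0, "wz": 0, "gripper": 1}, {"dx": 0, "dy": 0, "dz": -0.2, "wx": 0, "wy": 0, "wz": 0, "gripper": 1}, {"dx": 0, "dy": 0, "dz": -0.2, "wx": 0, "wy": 0, "wz": 0, "gripper": 1}, {"dx": 0, "dy": 0, "dz": -0.1, "wx": 0, "wy": 0, "wz": 0, "gripper": 1}, {"dx": 0, "dy": 0, "dz": 0, "wx": 0, "wy": 0, "wz": 0, "gripper": 1}]'

```text
time_s: 6.13
ee_pos: [0.443, 0.076, 0.2488]
orientation: [0.96, 0.281, 0.002, 0.001]
ft_force: [0.2, 0.3, -1.0]
width: 0.0176
finger_force: 50.0
```

```bash
python3 - <<'E'
from h import *
from geo import rect
p=eyes.capture('wrist');save(p,'w4');C=cloud(p)
m=((C[...,2]>.04)&(C[...,2]<.12)&(C[...,0]>.46)&(C[...,0]<.6)&(C[...,1]>0.08)&(C[...,1]<.19)).astype(np.uint8)
n,l,st,ce=cv2.connectedComponentsWithStats(m)
print('----')
for i in range(1,n):
    if st[i,4]>100:
        Q=C[l==i]; rect(Q[:,:2],'p'); u=np.array([.843,.537]); s=Q[:,:2]@u; print(ce[i],st[i],np.polyfit(s,Q[:,2],1),s.max(),'ztip',np.median(Q[s>s.max()-.01][:,2]),np.median(Q[s>s.max()-.02][:,:2],0))
E
python3 go.py s -.21 0 .057 33.1
```

```text
cover [0.4857 0.31  ] [125.2757 285.7017] 33.096656799316406 6156
fin [0.4972 0.2773] [ 38.1677 229.8496] 57.165489196777344 309
0.15985768319406643
mat [0.4951 0.1085] [159.0166 164.7662] 29.166799545288086 3365
punch [0.5692 0.0303] [113.7721  35.0283] 13.43089485168457 102
[0.5766 0.0312 0.0137] 0.0185890548778274
punch [0.6076 0.1285] [ 4.4076 44.9929] 30.942468643188477 62
[0.6063 0.13   0.0218] 0.03494104412428329
punch [0.5219 0.0556] [152.948  18.534] 24.712528228759766 490
[0.5167 0.0544 0.018 ] 0.024958224718194363
punch [0.4916 0.1073] [154.2457  18.0254] 32.56475067138672 404
[0.4797 0.0996 0.0176] 0.025891918431257165
punch [0.4354 0.1414] [89.5303 17.8461] 30.228870391845703 281
[0.4298 0.1381 0.0191] 0.02588576411090115
jar [ 0.6937 -0.0159] [ 5.2731 25.4983] 29.380598068237305 45
jar [ 0.6003 -0.0194] [36.2986 37.424 ] 1.1678762435913086 257
jar [ 0.5717 -0.0822] [36.5814 38.6546] 3.3345675468444824 265
jar [ 0.5293 -0.0324] [35.8962 38.3805] 1.7149308919906616 263
---
store 0.128 [0.5634 0.2198] [15.5875 47.0367] 27.785995483398438 124
0.13776883006652943 [222.6855 171.5968] [211 163  23  18 124]
store 0.128 [0.46   0.3495] [125.2757 191.5815] 33.096656799316406 5927
0.13356313649322632 [155.0855 222.6799] [  98  171  116  105 5927]
store 0.15 [0.5669 0.2289] [ 8.8426 65.6524] 22.727853775024414 94
0.15860845680076996 [216.2021 168.7128] [201 160  33  16  94]
store 0.15 [0.4182 0.3223] [13.2195 48.755 ] 34.160301208496094 176
0.15833608713088204 [165.642  246.1023] [154 238  25  18 176]
----
p [0.5007 0.1106] [100.6945  18.391 ] 31.120399475097656 5697
[252.9912 127.7088] [ 233    0   41  239 5697] [-0.0639  0.1095] 0.5317359677606602 ztip 0.07738192577733327 [0.5339 0.1334]
t 6.1833 grasp [0.443 0.076 0.085] tz [ 0.003 -0.    -1.   ] yaw 32.6484233222629
turn units [ 0.    -0.    -0.001] then shift units [-0.459 -2.197  0.277] F [ 0.024 -0.042 -2.161] w 0.01779909022878508 49.960522055625916
```

View pics/w4.png

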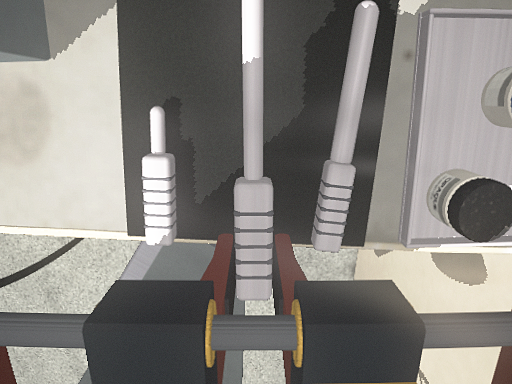

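Call:
drive_tool --steps '[{"dx": -0.18, "dy": 0, "dz": 0, "wx": 0, "wy": 0, "wz": -0.0015, "gripper": 1}, {"dx": -0.18, "dy": -0.1, "dz": 0, "wx": 0, "wy": 0, "wz": 0, "gripper": 1}, {"dx": 0, "dy": -0.25, "dz": 0, "wx": 0, "wy": 0, "wz": 0, "gripper": 1}, {"dx": 0, "dy": -0.3, "dz": 0, "wx": 0, "wy": 0, "wz": 0, "gripper": 1}, {"dx": 0, "dy": -0.3, "dz": 0, "wx": 0, "wy": 0, "wz": 0, "gripper": 1}, {"dx": 0, "dy": -0.3, "dz": 0, "wx": 0, "wy": 0, "wz": 0, "gripper": 1}, {"dx": 0, "dy": -0.3, "dz": 0.08, "wx": 0, "wy": 0, "wz": 0, "gripper": 1}, {"dx": 0, "dy": -0.25, "dz": 0.1, "wx": 0, "wy": 0, "wz": 0, "gripper": 1}, {"dx": 0, "dy": -0.14, "dz": 0.1, "wx": 0, "wy": 0, "wz": 0, "gripper": 1}, {"dx": 0, "dy": 0, "dz": 0, "wx": 0, "wy": 0, "wz": 0, "gripper": 1}, {"dx": 0, "dy": 0, "dz": 0, "wx": 0, "wy": 0, "wz": 0, "gripper": 1}]'

```text
time_s: 7.1
ee_pos: [0.3049, 0.2188, 0.2179]
orientation: [0.958, 0.287, -0.001, 0.0]
ft_force: [-0.6, -0.2, -1.0]
width: 0.0176
finger_force: 50.0
```

```bash
python3 go.py s -.16 -.024 .057 33.1;python3 - <<'E'
from h import *
p=eyes.capture('wrist');save(p,'w5')
np.savez('w5.npz',**{k:np.array(v) for k,v in p.items()})
E
```

```text
t 7.1 grasp [0.305 0.219 0.055] tz [-0.002 -0.001 -1.   ] yaw 33.329993648769246
turn units [-0.     0.     0.001] then shift units [ 0.414 -0.008 -0.021] F [-0.598 -0.174 -1.014] w 0.017594646721512695 49.960582852363586
```

View pics/w5.png

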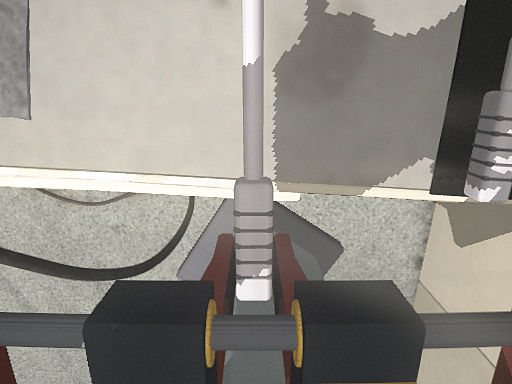

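The long punch is held straight and the way into the recess is clear. I'll go forward to just short of the face.

Call:
drive_tool --steps '[{"dx": 0.1, "dy": 0, "dz": -0.02, "wx": 0, "wy": 0, "wz": 0.0005, "gripper": 1}, {"dx": 0.1, "dy": 0, "dz": 0, "wx": 0, "wy": 0, "wz": 0, "gripper": 1}, {"dx": 0.1, "dy": 0, "dz": 0, "wx": 0, "wy": 0, "wz": 0, "gripper": 1}, {"dx": 0.06, "dy": 0, "dz": 0, "wx": 0, "wy": 0, "wz": 0, "gripper": 1}, {"dx": 0.02, "dy": 0, "dz": 0, "wx": 0, "wy": 0, "wz": 0, "gripper": 1}, {"dx": 0, "dy": 0, "dz": 0, "wx": 0, "wy": 0, "wz": 0, "gripper": 1}]'

```text
time_s: 7.65
ee_pos: [0.3385, 0.2397, 0.2207]
orientation: [0.959, 0.284, 0.0, -0.0]
ft_force: [0.2, 0.7, -1.4]
width: 0.0178
finger_force: 50.0
```

Call:
drive_tool --steps '[{"dx": 0.02, "dy": 0, "dz": 0, "wx": 0, "wy": 0, "wz": 0, "gripper": 1}, {"dx": 0, "dy": 0, "dz": 0, "wx": 0, "wy": 0, "wz": 0, "gripper": 1}]'

```text
time_s: 7.82
ee_pos: [0.3392, 0.2405, 0.2206]
orientation: [0.959, 0.284, -0.0, 0.0]
ft_force: [0.2, -0.2, -1.2]
width: 0.0176
finger_force: 50.0
```

Call:
drive_tool --steps '[{"dx": 0.02, "dy": 0, "dz": 0, "wx": 0, "wy": 0, "wz": 0, "gripper": 1}, {"dx": 0, "dy": 0, "dz": 0, "wx": 0, "wy": 0, "wz": 0, "gripper": 1}]'

```text
time_s: 7.98
ee_pos: [0.3398, 0.2412, 0.2204]
orientation: [0.959, 0.284, -0.002, 0.0]
ft_force: [-2.8, -1.4, -0.4]
width: 0.0178
finger_force: 50.0
```

```bash
python3 go.py s -.16 -.024 .057 33.1
```

```text
t 7.9833 grasp [0.339 0.241 0.057] tz [-0.003 -0.002 -1.   ] yaw 33.01918916599341
turn units [-0.     0.001 -0.   ] then shift units [-0.    -0.012  0.004] F [-2.765 -1.446 -0.415] w 0.017757547912053348 49.96722936630249
```

Contact with the face, about 3 N. Sliding along it now.

Call:
drive_tool --steps '[{"dx": 0.01, "dy": -0.015, "dz": 0, "wx": 0, "wy": 0, "wz": 0, "gripper": 1}, {"dx": 0, "dy": -0.015, "dz": 0, "wx": 0, "wy": 0, "wz": 0, "gripper": 1}, {"dx": 0, "dy": -0.015, "dz": 0, "wx": 0, "wy": 0, "wz": 0, "gripper": 1}, {"dx": 0, "dy": -0.015, "dz": 0, "wx": 0, "wy": 0, "wz": 0, "gripper": 1}]'

```text
time_s: 8.32
ee_pos: [0.3369, 0.2463, 0.2202]
orientation: [0.959, 0.284, -0.002, 0.001]
ft_force: [-2.8, -4.2, -1.9]
width: 0.0176
finger_force: 50.1
```

Call:
drive_tool --steps '[{"dx": 0, "dy": -0.015, "dz": 0, "wx": 0, "wy": 0, "wz": 0, "gripper": 1}, {"dx": 0, "dy": -0.015, "dz": 0, "wx": 0, "wy": 0, "wz": 0, "gripper": 1}, {"dx": 0, "dy": -0.015, "dz": 0, "wx": 0, "wy": 0, "wz": 0, "gripper": 1}, {"dx": 0, "dy": -0.015, "dz": 0, "wx": 0, "wy": 0, "wz": 0, "gripper": 1}]'

```text
time_s: 8.65
ee_pos: [0.3337, 0.2513, 0.2201]
orientation: [0.959, 0.284, -0.002, 0.001]
ft_force: [-3.2, -4.0, -1.7]
width: 0.0176
finger_force: 50.1
```

```bash
python3 go.py s -.16 -.012 .057 33.1
```

```text
t 8.65 grasp [0.333 0.251 0.057] tz [-0.004 -0.003 -1.   ] yaw 32.97981427018362
turn units [ 0.     0.001 -0.   ] then shift units [-0.004 -0.013  0.001] F [-3.244 -3.981 -1.69 ] w 0.01755410931022729 50.07562458515167
```

Call:
drive_tool --steps '[{"dx": 0, "dy": -0.015, "dz": 0, "wx": 0, "wy": 0, "wz": 0, "gripper": 1}, {"dx": 0, "dy": -0.015, "dz": 0, "wx": 0, "wy": 0, "wz": 0, "gripper": 1}, {"dx": 0, "dy": -0.015, "dz": 0, "wx": 0, "wy": 0, "wz": 0, "gripper": 1}, {"dx": 0, "dy": -0.015, "dz": 0, "wx": 0, "wy": 0, "wz": 0, "gripper": 1}]'

```text
time_s: 8.98
ee_pos: [0.3305, 0.2564, 0.2202]
orientation: [0.959, 0.284, -0.002, 0.001]
ft_force: [-2.5, -4.3, -0.4]
width: 0.0176
finger_force: 50.1
```

Call:
drive_tool --steps '[{"dx": 0, "dy": -0.015, "dz": 0, "wx": 0, "wy": 0, "wz": 0, "gripper": 1}, {"dx": 0, "dy": -0.015, "dz": 0, "wx": 0, "wy": 0, "wz": 0, "gripper": 1}, {"dx": 0, "dy": -0.015, "dz": 0, "wx": 0, "wy": 0, "wz": 0, "gripper": 1}, {"dx": 0, "dy": -0.015, "dz": 0, "wx": 0, "wy": 0, "wz": 0, "gripper": 1}]'

```text
time_s: 9.32
ee_pos: [0.3272, 0.2614, 0.2202]
orientation: [0.959, 0.284, -0.002, 0.001]
ft_force: [-3.5, -5.6, -1.9]
width: 0.0178
finger_force: 50.1
```

```bash
python3 go.py s -.16 0 .057 33.1
```

```text
t 9.3167 grasp [0.327 0.261 0.057] tz [-0.004 -0.003 -1.   ] yaw 32.9796929628277
turn units [ 0.     0.001 -0.   ] then shift units [-0.005 -0.013  0.002] F [-3.518 -5.56  -1.886] w 0.017818792221283037 50.067747831344604
```

Call:
drive_tool --steps '[{"dx": 0, "dy": -0.015, "dz": 0, "wx": 0, "wy": 0, "wz": 0, "gripper": 1}, {"dx": 0, "dy": -0.015, "dz": 0, "wx": 0, "wy": 0, "wz": 0, "gripper": 1}, {"dx": 0, "dy": -0.015, "dz": 0, "wx": 0, "wy": 0, "wz": 0, "gripper": 1}, {"dx": 0, "dy": -0.015, "dz": 0, "wx": 0, "wy": 0, "wz": 0, "gripper": 1}]'

```text
time_s: 9.65
ee_pos: [0.3253, 0.2675, 0.2206]
orientation: [0.959, 0.284, 0.0, 0.0]
ft_force: [-1.4, -1.7, -2.4]
width: 0.0174
finger_force: 50.0
```

Dropped by about 1.7 mm and the force fell, so this should be the slot. Advancing.

Call:
drive_tool --steps '[{"dx": 0.03, "dy": 0, "dz": 0, "wx": 0, "wy": 0, "wz": 0, "gripper": 1}, {"dx": 0.03, "dy": 0, "dz": 0, "wx": 0, "wy": 0, "wz": 0, "gripper": 1}, {"dx": 0, "dy": 0, "dz": 0, "wx": 0, "wy": 0, "wz": 0, "gripper": 1}]'

```text
time_s: 9.9
ee_pos: [0.332, 0.2716, 0.221]
orientation: [0.959, 0.284, 0.002, -0.0]
ft_force: [0.9, 0.7, -2.1]
width: 0.0177
finger_force: 50.0
```

```bash
python3 go.py s -.16 0 .057 33.1
```

```text
t 9.9 grasp [0.332 0.272 0.058] tz [ 0.003  0.002 -1.   ] yaw 33.02181235848466
turn units [ 0.    -0.001 -0.   ] then shift units [-0.101  0.046  0.01 ] F [ 0.863  0.711 -2.141] w 0.01771255573155373 49.95503067970276
```

Call:
drive_tool --steps '[{"dx": 0.05, "dy": 0, "dz": 0, "wx": 0, "wy": 0, "wz": 0, "gripper": 1}, {"dx": 0.05, "dy": 0, "dz": 0, "wx": 0, "wy": 0, "wz": 0, "gripper": 1}, {"dx": 0.05, "dy": 0, "dz": 0, "wx": 0, "wy": 0, "wz": 0, "gripper": 1}, {"dx": 0.04, "dy": 0, "dz": 0, "wx": 0, "wy": 0, "wz": 0, "gripper": 1}, {"dx": 0, "dy": 0, "dz": 0, "wx": 0, "wy": 0, "wz": 0, "gripper": 1}]'

```text
time_s: 10.32
ee_pos: [0.3465, 0.2811, 0.2203]
orientation: [0.959, 0.284, -0.001, 0.0]
ft_force: [-2.0, -0.1, -2.0]
width: 0.0177
finger_force: 50.0
```

Call:
drive_tool --steps '[{"dx": 0.03, "dy": 0, "dz": 0, "wx": 0, "wy": 0, "wz": 0, "gripper": 1}, {"dx": 0.03, "dy": 0, "dz": 0, "wx": 0, "wy": 0, "wz": 0, "gripper": 1}, {"dx": 0.02, "dy": 0, "dz": 0, "wx": 0, "wy": 0, "wz": 0, "gripper": 1}, {"dx": 0, "dy": 0, "dz": 0, "wx": 0, "wy": 0, "wz": 0, "gripper": 1}]'

```text
time_s: 10.65
ee_pos: [0.3529, 0.2853, 0.2204]
orientation: [0.959, 0.284, -0.001, 0.0]
ft_force: [-3.6, -1.4, -3.3]
width: 0.0177
finger_force: 50.0
```

```bash
python3 go.py s -.122 .0 .057 33.1
```

```text
t 10.65 grasp [0.353 0.285 0.057] tz [-0.001 -0.001 -1.   ] yaw 33.00718989823744
turn units [-0.  0. -0.] then shift units [0.029 0.047 0.004] F [-3.6   -1.354 -3.293] w 0.017660241465851663 49.95448887348175
```

Call:
drive_tool --steps '[{"dx": 0.02, "dy": 0, "dz": 0, "wx": 0, "wy": 0, "wz": 0, "gripper": 1}, {"dx": 0.01, "dy": 0, "dz": 0, "wx": 0, "wy": 0, "wz": 0, "gripper": 1}, {"dx": 0, "dy": 0, "dz": 0, "wx": 0, "wy": 0, "wz": 0, "gripper": 1}, {"dx": 0, "dy": 0, "dz": 0, "wx": 0, "wy": 0, "wz": 0, "gripper": 1}]'

```text
time_s: 10.98
ee_pos: [0.3553, 0.2869, 0.2205]
orientation: [0.959, 0.284, -0.0, 0.0]
ft_force: [-4.4, -0.2, -2.6]
width: 0.0177
finger_force: 50.0
```

Call:
drive_tool --steps '[{"dx": 0.015, "dy": 0, "dz": 0, "wx": 0, "wy": 0, "wz": 0, "gripper": 1}, {"dx": 0, "dy": 0, "dz": 0, "wx": 0, "wy": 0, "wz": 0, "gripper": 1}, {"dx": 0, "dy": 0, "dz": 0, "wx": 0, "wy": 0, "wz": 0, "gripper": 1}]'

```text
time_s: 11.23
ee_pos: [0.3558, 0.2872, 0.2203]
orientation: [0.959, 0.284, -0.002, 0.0]
ft_force: [-6.3, -2.2, -2.8]
width: 0.0176
finger_force: 50.0
```

```bash
python3 go.py s -.2 .0047 .057 33.1
```

```text
t 11.2333 grasp [0.355 0.287 0.057] tz [-0.003 -0.002 -1.   ] yaw 33.01159541881328
turn units [-0.     0.001 -0.   ] then shift units [-0.786 -0.     0.003] F [-6.336 -2.174 -2.825] w 0.017576389395303343 49.95470345020294
```

The end stop is reached: force rose to about 6.5 N at 38.6 mm depth. I'll retract and return to the mat.

Call:
drive_tool --steps '[{"dx": -0.06, "dy": 0, "dz": 0, "wx": 0, "wy": 0, "wz": 0, "gripper": 1}, {"dx": -0.12, "dy": 0, "dz": 0, "wx": 0, "wy": 0, "wz": 0, "gripper": 1}, {"dx": -0.15, "dy": 0, "dz": 0, "wx": 0, "wy": 0, "wz": 0, "gripper": 1}, {"dx": -0.15, "dy": 0, "dz": 0, "wx": 0, "wy": 0, "wz": 0, "gripper": 1}, {"dx": -0.15, "dy": 0, "dz": 0, "wx": 0, "wy": 0, "wz": 0, "gripper": 1}, {"dx": -0.12, "dy": 0, "dz": 0, "wx": 0, "wy": 0, "wz": 0, "gripper": 1}, {"dx": -0.06, "dy": 0, "dz": 0, "wx": 0, "wy": 0, "wz": 0, "gripper": 1}, {"dx": 0, "dy": 0.1, "dz": -0.05, "wx": 0, "wy": 0, "wz": 0, "gripper": 1}, {"dx": 0, "dy": 0.25, "dz": -0.1, "wx": 0, "wy": 0, "wz": 0, "gripper": 1}, {"dx": 0, "dy": 0.3, "dz": -0.1, "wx": 0, "wy": 0, "wz": 0, "gripper": 1}, {"dx": 0, "dy": 0.3, "dz": 0, "wx": 0, "wy": 0, "wz": 0, "gripper": 1}, {"dx": 0, "dy": 0.3, "dz": 0, "wx": 0, "wy": 0, "wz": 0, "gripper": 1}]'

```text
time_s: 12.23
ee_pos: [0.3598, 0.1381, 0.247]
orientation: [0.959, 0.284, 0.003, 0.0]
ft_force: [0.7, 0.2, -0.5]
width: 0.0176
finger_force: 50.0
```

Call:
drive_tool --steps '[{"dx": 0, "dy": 0.3, "dz": 0, "wx": 0, "wy": 0, "wz": 0, "gripper": 1}, {"dx": 0, "dy": 0.3, "dz": 0, "wx": 0, "wy": 0, "wz": 0, "gripper": 1}, {"dx": 0, "dy": 0.2, "dz": 0, "wx": 0, "wy": 0, "wz": 0, "gripper": 1}, {"dx": 0, "dy": 0, "dz": 0, "wx": 0, "wy": 0, "wz": 0, "gripper": 1}]'

```text
time_s: 12.57
ee_pos: [0.4055, 0.0692, 0.2467]
orientation: [0.959, 0.283, 0.004, 0.002]
ft_force: [1.5, -0.1, -1.5]
width: 0.0174
finger_force: 50.0
```

```bash
python3 go.py w .4435 .0769 .025 32.6
```

```text
t 12.5667 grasp [0.407 0.069 0.084] tz [ 0.009 -0.001 -1.   ] yaw 32.82711976153881
turn units [ 0.001 -0.001  0.001] then shift units [0.361 0.14  0.587] F [ 1.457 -0.083 -1.458] w 0.017405505704996816 49.96005892753601
```

Call:
drive_tool --steps '[{"dx": 0.12, "dy": 0.06, "dz": 0, "wx": 0, "wy": 0, "wz": 0.0005, "gripper": 1}, {"dx": 0.14, "dy": 0.06, "dz": 0, "wx": 0, "wy": 0, "wz": 0, "gripper": 1}, {"dx": 0.1, "dy": 0.01, "dz": 0.1, "wx": 0, "wy": 0, "wz": 0, "gripper": 1}, {"dx": 0, "dy": 0, "dz": 0.2, "wx": 0, "wy": 0, "wz": 0, "gripper": 1}, {"dx": 0, "dy": 0, "dz": 0.15, "wx": 0, "wy": 0, "wz": 0, "gripper": 1}, {"dx": 0, "dy": 0, "dz": 0.06, "wx": 0, "wy": 0, "wz": 0, "gripper": 1}, {"dx": 0, "dy": 0, "dz": 0, "wx": 0, "wy": 0, "wz": 0, "gripper": 1}, {"dx": 0, "dy": 0, "dz": 0, "wx": 0, "wy": 0, "wz": 0, "gripper": 1}]'

```text
time_s: 13.23
ee_pos: [0.4381, 0.0807, 0.1948]
orientation: [0.959, 0.283, 0.0, 0.0]
ft_force: [0.1, -0.2, -0.7]
width: 0.0179
finger_force: 50.0
```

```bash
python3 go.py w .4435 .0769 .024 32.6
```

```text
t 13.2333 grasp [0.438 0.081 0.032] tz [ 0. -0. -1.] yaw 32.84476603466603
turn units [ 0.    -0.     0.001] then shift units [0.025 0.061 0.078] F [ 0.052 -0.247 -0.738] w 0.017856429758531505 49.96050417423248
```

Call:
drive_tool --steps '[{"dx": 0.025, "dy": 0.06, "dz": 0.04, "wx": 0, "wy": 0, "wz": 0, "gripper": 1}, {"dx": 0, "dy": 0, "dz": 0.035, "wx": 0, "wy": 0, "wz": 0, "gripper": 1}, {"dx": 0, "dy": 0, "dz": 0, "wx": 0, "wy": 0, "wz": 0, "gripper": 1}, {"dx": 0, "dy": 0, "dz": 0, "wx": 0, "wy": 0, "wz": 0, "gripper": 0.3}, {"dx": 0, "dy": 0, "dz": 0, "wx": 0, "wy": 0, "wz": 0, "gripper": 0.3}, {"dx": 0, "dy": 0, "dz": 0, "wx": 0, "wy": 0, "wz": 0, "gripper": 0.3}, {"dx": 0, "dy": 0, "dz": 0, "wx": 0, "wy": 0, "wz": 0, "gripper": 0.3}, {"dx": 0, "dy": 0, "dz": -0.1, "wx": 0, "wy": 0, "wz": 0, "gripper": 0.3}, {"dx": 0, "dy": 0, "dz": -0.2, "wx": 0, "wy": 0, "wz": 0, "gripper": 0.3}, {"dx": 0, "dy": 0, "dz": -0.4, "wx": 0, "wy": 0, "wz": 0, "gripper": 0.3}, {"dx": 0, "dy": 0, "dz": -0.4, "wx": 0, "wy": 0, "wz": 0, "gripper": 0.3}, {"dx": 0, "dy": 0, "dz": -0.4, "wx": 0, "wy": 0, "wz": 0, "gripper": 0.3}]'

```text
time_s: 14.23
ee_pos: [0.4425, 0.0768, 0.3385]
orientation: [0.959, 0.283, -0.001, -0.0]
ft_force: [1.4, 0.4, 0.1]
width: 0.0305
finger_force: 0.0
```

```bash
python3 - <<'E' | sed -n '/----/,$p'
from geo import rect
from h import *
p=eyes.capture('wrist');save(p,'w6');C=cloud(p)
m=((C[...,2]>.009)&(C[...,2]<.035)&(C[...,0]>.38)&(C[...,0]<.6)&(C[...,1]>0.02)&(C[...,1]<.19)).astype(np.uint8)
n,l,st,ce=cv2.connectedComponentsWithStats(m)
print('----')
for i in range(1,n):
    if st[i,4]>100: Q=C[l==i]; rect(Q[:,:2],'p'); print(ce[i],np.median(Q[:,2]))
E
python3 go.py s -.05 0 .150 33.1
```

```text
----
p [0.495  0.1087] [154.0998  17.6705] 33.3506965637207 2564
[255.3132 126.3736] 0.019186381288397298
p [0.522  0.0569] [153.9401  18.7558] 26.024627685546875 3259
[320.9405 124.0193] 0.019335834415973342
p [0.5749 0.0361] [61.6163  3.8974] 34.3847541809082 419
[376.6134  82.9523] 0.014886184939715523
p [0.4354 0.1423] [89.7649 18.7982] 30.348129272460938 1791
[186.7694 159.5941] 0.020970928163090832
t 14.2833 grasp [0.447 0.077 0.182] tz [ 0.01  0.   -1.  ] yaw 32.84978984289038
turn units [ 0.001 -0.001 -0.001] then shift units [ 1.113 -2.203  0.325] F [0.842 0.374 4.503] w 0.030688084280198397 0.0
```

Punch is back and flat, and the neighbours haven't moved. Next is the cover: turn 90° so the fingers close across the fin.

Call:
drive_tool --newtons 30 --steps '[{"dx": 0, "dy": 0, "dz": -0.2, "wx": 0, "wy": 0, "wz": -0.019, "gripper": 0}, {"dx": 0, "dy": 0, "dz": -0.1, "wx": 0, "wy": 0, "wz": -0.019, "gripper": 0}, {"dx": 0, "dy": 0, "dz": 0, "wx": 0, "wy": 0, "wz": -0.019, "gripper": 0}, {"dx": 0, "dy": 0, "dz": 0, "wx": 0, "wy": 0, "wz": -0.019, "gripper": 0}, {"dx": 0, "dy": 0, "dz": 0, "wx": 0, "wy": 0, "wz": -0.019, "gripper": 0}, {"dx": 0, "dy": 0, "dz": 0, "wx": 0, "wy": 0, "wz": -0.019, "gripper": 0}, {"dx": 0, "dy": 0, "dz": 0, "wx": 0, "wy": 0, "wz": -0.019, "gripper": 0}, {"dx": 0, "dy": 0, "dz": 0, "wx": 0, "wy": 0, "wz": -0.019, "gripper": 0}, {"dx": 0, "dy": 0, "dz": 0, "wx": 0, "wy": 0, "wz": -0.019, "gripper": 0}, {"dx": 0, "dy": 0, "dz": 0, "wx": 0, "wy": 0, "wz": -0.019, "gripper": 0}, {"dx": 0, "dy": 0, "dz": 0, "wx": 0, "wy": 0, "wz": -0.019, "gripper": 0}, {"dx": 0, "dy": 0, "dz": 0, "wx": 0, "wy": 0, "wz": -0.019, "gripper": 0}]'

```text
time_s: 15.28
ee_pos: [0.443, 0.0768, 0.367]
orientation: [0.535, 0.845, -0.0, -0.0]
ft_force: [0.4, 1.3, -0.2]
width: 0.044
finger_force: 0.0
```

Call:
drive_tool --steps '[{"dx": 0, "dy": 0, "dz": 0, "wx": 0, "wy": 0, "wz": -0.019, "gripper": 0}, {"dx": 0, "dy": 0, "dz": 0, "wx": 0, "wy": 0, "wz": -0.003, "gripper": 0}, {"dx": 0.25, "dy": 0.1, "dz": 0, "wx": 0, "wy": 0, "wz": 0, "gripper": 0}, {"dx": 0.35, "dy": 0.2, "dz": 0, "wx": 0, "wy": 0, "wz": 0, "gripper": 0}, {"dx": 0.35, "dy": 0.2, "dz": 0, "wx": 0, "wy": 0, "wz": 0, "gripper": 0}, {"dx": 0.35, "dy": 0.2, "dz": 0, "wx": 0, "wy": 0, "wz": 0, "gripper": 0}, {"dx": 0.35, "dy": 0.2, "dz": 0, "wx": 0, "wy": 0, "wz": 0, "gripper": 0}, {"dx": 0.35, "dy": 0.2, "dz": 0, "wx": 0, "wy": 0, "wz": 0, "gripper": 0}, {"dx": 0.2, "dy": 0, "dz": 0, "wx": 0, "wy": 0, "wz": 0, "gripper": 0}, {"dx": 0, "dy": 0, "dz": 0, "wx": 0, "wy": 0, "wz": 0, "gripper": 0}, {"dx": 0, "dy": 0, "dz": 0, "wx": 0, "wy": 0, "wz": 0, "gripper": 0}]'

```text
time_s: 16.2
ee_pos: [0.4157, 0.3218, 0.3668]
orientation: [0.478, 0.878, -0.001, -0.0]
ft_force: [-0.3, 0.6, -0.2]
width: 0.0436
finger_force: 0.0
```

```bash
python3 go.py s -.05 0 .157 123.1
python3 - <<'E'
from h import *
p=eyes.capture('wrist');save(p,'w7');C=cloud(p)
m=((C[...,2]>.15)&(C[...,2]<.168)&(C[...,0]>.35)&(C[...,0]<.5)&(C[...,1]>0.25)&(C[...,1]<.39)).astype(np.uint8)
n,l,st,ce=cv2.connectedComponentsWithStats(m)
for i in range(1,n):
    if st[i,4]>100: Q=C[l==i]; print(cv2.minAreaRect((Q[:,:2]*1000).astype(np.float32)),np.median(Q[:,2]),ce[i])
E
```

```text
t 16.2 grasp [0.416 0.322 0.204] tz [-0.001 -0.001 -1.   ] yaw 122.87115249330219
turn units [-0.     0.    -0.001] then shift units [-0.01   0.023  0.468] F [-0.347  0.587 -0.176] w 0.04362607206946415 0.0
((418.5187072753906, 323.39300537109375), (11.927276611328125, 49.87559509277344), 32.74037551879883) 0.16025309303666566 [257.79505726 229.50331525]
```

Call:
drive_tool --newtons 30 --steps '[{"dx": 0, "dy": 0.024, "dz": 0.2, "wx": 0, "wy": 0, "wz": 0, "gripper": 0}, {"dx": 0, "dy": 0, "dz": 0.18, "wx": 0, "wy": 0, "wz": 0, "gripper": 0}, {"dx": 0, "dy": 0, "dz": 0.075, "wx": 0, "wy": 0, "wz": 0, "gripper": 0}, {"dx": 0, "dy": 0, "dz": 0, "wx": 0, "wy": 0, "wz": 0, "gripper": 0}, {"dx": 0, "dy": 0, "dz": 0, "wx": 0, "wy": 0, "wz": 0, "gripper": 1}, {"dx": 0, "dy": 0, "dz": 0, "wx": 0, "wy": 0, "wz": 0, "gripper": 1}, {"dx": 0, "dy": 0, "dz": 0, "wx": 0, "wy": 0, "wz": 0, "gripper": 1}, {"dx": 0, "dy": 0, "dz": 0, "wx": 0, "wy": 0, "wz": 0, "gripper": 1}, {"dx": 0, "dy": 0, "dz": 0, "wx": 0, "wy": 0, "wz": 0, "gripper": 1}]'

```text
time_s: 17.0
ee_pos: [0.4187, 0.3226, 0.3223]
orientation: [0.479, 0.878, 0.0, 0.0]
ft_force: [-0.1, 1.1, 0.7]
width: 0.0142
finger_force: 0.0
```

Call:
drive_tool --steps '[{"dx": 0, "dy": -0.02, "dz": 0, "wx": 0, "wy": 0, "wz": 0, "gripper": 1}, {"dx": 0, "dy": -0.04, "dz": 0, "wx": 0, "wy": 0, "wz": 0, "gripper": 1}, {"dx": 0, "dy": -0.04, "dz": 0, "wx": 0, "wy": 0, "wz": 0, "gripper": 1}, {"dx": 0, "dy": 0, "dz": 0, "wx": 0, "wy": 0, "wz": 0, "gripper": 1}]'

```text
time_s: 17.33
ee_pos: [0.4096, 0.3169, 0.3222]
orientation: [0.478, 0.878, 0.0, 0.0]
ft_force: [0.1, -0.2, 5.0]
width: 0.012
finger_force: 30.0
```

```bash
python3 go.py s -.16 0 .157 123.1
```

```text
t 17.3333 grasp [0.41  0.317 0.159] tz [ 0.001  0.    -1.   ] yaw 122.8345231022993
turn units [ 0.     0.    -0.001] then shift units [-0.001 -0.998  0.022] F [ 0.081 -0.221  4.971] w 0.01198624563292064 30.000847578048706
```

Call:
drive_tool --steps '[{"dx": 0, "dy": -0.08, "dz": 0, "wx": 0, "wy": 0, "wz": 0, "gripper": 1}, {"dx": 0, "dy": -0.12, "dz": 0, "wx": 0, "wy": 0, "wz": 0, "gripper": 1}, {"dx": 0, "dy": -0.15, "dz": 0, "wx": 0, "wy": 0, "wz": 0, "gripper": 1}, {"dx": 0, "dy": -0.15, "dz": 0, "wx": 0, "wy": 0, "wz": 0, "gripper": 1}, {"dx": 0, "dy": -0.15, "dz": 0, "wx": 0, "wy": 0, "wz": 0, "gripper": 1}, {"dx": 0, "dy": -0.15, "dz": 0, "wx": 0, "wy": 0, "wz": 0, "gripper": 1}, {"dx": 0, "dy": -0.12, "dz": 0, "wx": 0, "wy": 0, "wz": 0, "gripper": 1}, {"dx": 0, "dy": -0.06, "dz": 0, "wx": 0, "wy": 0, "wz": 0, "gripper": 1}, {"dx": 0, "dy": 0, "dz": 0, "wx": 0, "wy": 0, "wz": 0, "gripper": 1}, {"dx": 0, "dy": 0, "dz": 0, "wx": 0, "wy": 0, "wz": 0, "gripper": 1}]'

```text
time_s: 18.17
ee_pos: [0.3265, 0.2634, 0.3222]
orientation: [0.478, 0.878, -0.0, -0.0]
ft_force: [-1.7, -0.3, 8.9]
width: 0.0119
finger_force: 30.0
```

```bash
python3 go.py s -.16 0 .157 123.1
python3 - <<'E'
from h import *
p=eyes.capture('top');i=p['color'][:,:,::-1]
cv2.imwrite('pics/t1.png',cv2.resize(i[120:320,60:400],None,fx=2.35,fy=2.35,interpolation=cv2.INTER_CUBIC))
for t in ['jar_blue','jar_white','jar_black']:
    print(t,[(r['score'],world(p,[r['xy']])) for r in eyes.search_frame(p,t)[:1]])
E
```

```text
t 18.1667 grasp [0.326 0.263 0.159] tz [-0.001 -0.    -1.   ] yaw 122.8275156153604
turn units [-0.    -0.    -0.001] then shift units [-0.008 -0.01   0.022] F [-1.736 -0.346  8.947] w 0.011886928842363115 30.001986622810364
jar_blue [(0.73, array([[ 0.5939189 , -0.01155705,  0.04347444]]))]
jar_white [(0.58, array([[ 0.5689495 , -0.07699529,  0.04166295]]))]
jar_black [(0.69, array([[ 0.52610115, -0.02440934,  0.04230667]]))]
```

View pics/t1.png

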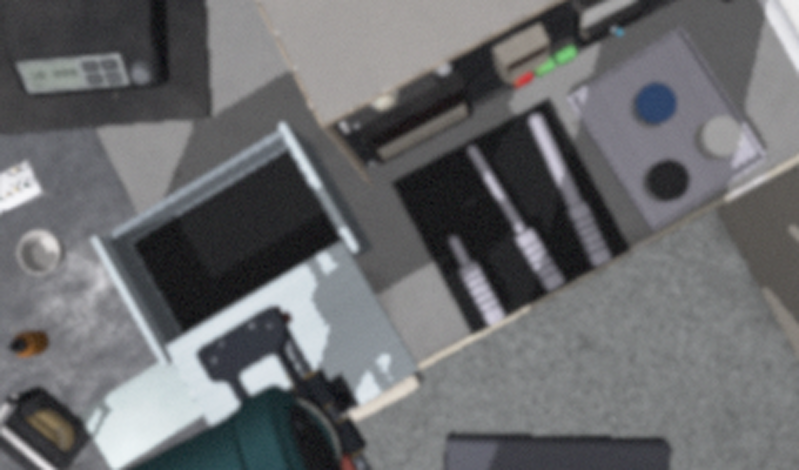

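The cover is open, with fin and gripper at crop (245,345). The jars are unmoved. I'll release the fin, rise, and go to the black jar.

Call:
drive_tool --steps '[{"dx": 0, "dy": 0, "dz": 0, "wx": 0, "wy": 0, "wz": 0, "gripper": -0.23}, {"dx": 0, "dy": 0, "dz": 0, "wx": 0, "wy": 0, "wz": 0, "gripper": -0.23}, {"dx": 0, "dy": 0, "dz": 0, "wx": 0, "wy": 0, "wz": 0, "gripper": -0.23}, {"dx": 0, "dy": 0, "dz": -0.2, "wx": 0, "wy": 0, "wz": 0, "gripper": -0.23}, {"dx": 0, "dy": 0, "dz": -0.3, "wx": 0, "wy": 0, "wz": 0, "gripper": -0.23}, {"dx": -0.3, "dy": 0.05, "dz": 0, "wx": 0, "wy": 0, "wz": 0, "gripper": -0.23}, {"dx": -0.4, "dy": 0, "dz": 0, "wx": 0, "wy": 0, "wz": 0, "gripper": -0.23}, {"dx": -0.4, "dy": 0, "dz": 0, "wx": 0, "wy": 0, "wz": 0, "gripper": -0.23}, {"dx": -0.4, "dy": 0, "dz": 0, "wx": 0, "wy": 0, "wz": 0, "gripper": -0.23}, {"dx": -0.4, "dy": 0, "dz": 0, "wx": 0, "wy": 0, "wz": 0, "gripper": -0.23}, {"dx": -0.4, "dy": 0, "dz": 0, "wx": 0, "wy": 0, "wz": 0, "gripper": -0.23}, {"dx": -0.4, "dy": 0, "dz": 0, "wx": 0, "wy": 0, "wz": 0, "gripper": -0.23}]'

```text
time_s: 19.37
ee_pos: [0.4785, 0.0379, 0.3713]
orientation: [0.479, 0.878, -0.0, -0.0]
ft_force: [0.2, 0.2, -0.4]
width: 0.0539
finger_force: 0.0
```

```bash
cat > jars.py <<'E'
from h import *
import sys
p=eyes.capture(sys.argv[1]);save(p,sys.argv[2]);C=cloud(p)
for t in ['jar_blue','jar_white','jar_black']:
    for r in eyes.search_frame(p,t)[:1]:
        u,v=map(int,np.round(r['xy'])); w=C[v,u]
        m=(abs(C[...,2]-.043)<.007)&(np.hypot(C[...,0]-w[0],C[...,1]-w[1])<.035)
        n,l=cv2.connectedComponents(m.astype(np.uint8))
        k=max(range(1,n),key=lambda i:(l==i).sum()) if n>1 else 0
        c=cv2.minEnclosingCircle((C[l==k][:,:2]*1000).astype(np.float32)) if k else None
        print(t,round(r['score'],2),(u,v),w.round(4),'circle',c)
E
python3 jars.py wrist w8; python3 go.py w .5293 -.0324 .039 123.1
```

```text
jar_blue 0.53 (306, 291) [ 0.585  -0.0273  0.0431] circle ((593.5478515625, -28.735321044921875), 13.85816764831543)
jar_white 0.82 (267, 303) [ 0.5633 -0.0661  0.0329] circle ((568.7040405273438, -75.4406509399414), 17.613645553588867)
jar_black 0.83 (255, 262) [ 0.523  -0.0274  0.0446] circle ((531.0383911132812, -32.32122802734375), 19.404558181762695)
t 19.5667 grasp [0.478 0.039 0.208] tz [-0.002  0.    -1.   ] yaw 122.67354483626072
turn units [-0.    -0.    -0.001] then shift units [-0.877  0.038  1.691] F [ 0.188 -0.245  0.487] w 0.05422268199664306 0.0
```

Call:
drive_tool --newtons 25 --steps '[{"dx": -0.3, "dy": 0.04, "dz": 0, "wx": 0, "wy": 0, "wz": -0.001, "gripper": -0.23}, {"dx": -0.3, "dy": 0, "dz": 0, "wx": 0, "wy": 0, "wz": 0, "gripper": -0.23}, {"dx": -0.27, "dy": 0, "dz": 0.2, "wx": 0, "wy": 0, "wz": 0, "gripper": -0.23}, {"dx": 0, "dy": 0, "dz": 0.35, "wx": 0, "wy": 0, "wz": 0, "gripper": -0.23}, {"dx": 0, "dy": 0, "dz": 0.35, "wx": 0, "wy": 0, "wz": 0, "gripper": -0.23}, {"dx": 0, "dy": 0, "dz": 0.25, "wx": 0, "wy": 0, "wz": 0, "gripper": -0.23}, {"dx": 0, "dy": 0, "dz": 0, "wx": 0, "wy": 0, "wz": 0, "gripper": -0.23}, {"dx": 0, "dy": 0, "dz": 0, "wx": 0, "wy": 0, "wz": 0, "gripper": -0.23}]'

```text
time_s: 20.23
ee_pos: [0.5277, -0.0294, 0.2558]
orientation: [0.475, 0.88, -0.001, -0.002]
ft_force: [-0.9, -0.1, 0.8]
width: 0.0539
finger_force: 0.0
```

```bash
python3 go.py w .5302 -.0324 .039 123.1
```

```text
t 20.2333 grasp [ 0.527 -0.029  0.093] tz [-0.004  0.001 -1.   ] yaw 123.28159025869728
turn units [-0.001 -0.001  0.001] then shift units [-0.039  0.004  0.538] F [-0.914 -0.15   0.85 ] w 0.053895444168715424 0.0
```

Call:
drive_tool --newtons 25 --steps '[{"dx": -0.04, "dy": 0, "dz": 0.2, "wx": 0, "wy": 0, "wz": 0, "gripper": -0.23}, {"dx": 0, "dy": 0, "dz": 0.2, "wx": 0, "wy": 0, "wz": 0, "gripper": -0.23}, {"dx": 0, "dy": 0, "dz": 0.13, "wx": 0, "wy": 0, "wz": 0, "gripper": -0.23}, {"dx": 0, "dy": 0, "dz": 0, "wx": 0, "wy": 0, "wz": 0, "gripper": -0.23}, {"dx": 0, "dy": 0, "dz": 0, "wx": 0, "wy": 0, "wz": 0, "gripper": 1}, {"dx": 0, "dy": 0, "dz": 0, "wx": 0, "wy": 0, "wz": 0, "gripper": 1}, {"dx": 0, "dy": 0, "dz": 0, "wx": 0, "wy": 0, "wz": 0, "gripper": 1}, {"dx": 0, "dy": 0, "dz": 0, "wx": 0, "wy": 0, "wz": 0, "gripper": 1}, {"dx": 0, "dy": 0, "dz": -0.1, "wx": 0, "wy": 0, "wz": 0, "gripper": 1}, {"dx": 0, "dy": 0, "dz": -0.3, "wx": 0, "wy": 0, "wz": 0, "gripper": 1}, {"dx": 0, "dy": 0, "dz": -0.4, "wx": 0, "wy": 0, "wz": 0, "gripper": 1}, {"dx": 0, "dy": 0, "dz": -0.4, "wx": 0, "wy": 0, "wz": 0, "gripper": 1}]'

```text
time_s: 21.23
ee_pos: [0.5305, -0.0341, 0.3253]
orientation: [0.476, 0.88, -0.0, -0.001]
ft_force: [0.5, -0.4, -0.7]
width: 0.0376
finger_force: 25.0
```

```bash
python3 go.py s .003 .055 .108 123.1
```

```text
t 21.2333 grasp [ 0.53  -0.034  0.162] tz [-0.002  0.    -1.   ] yaw 123.1828825368165
turn units [-0. -0.  0.] then shift units [4.149 1.536 0.543] F [ 0.468 -0.378 -0.75 ] w 0.037599390985773605 24.999849647283554
```

Call:
drive_tool --steps '[{"dx": 0.1, "dy": 0, "dz": -0.3, "wx": 0, "wy": 0, "wz": 0, "gripper": 1}, {"dx": 0.25, "dy": 0, "dz": -0.25, "wx": 0, "wy": 0, "wz": 0, "gripper": 1}, {"dx": 0.37, "dy": 0, "dz": 0, "wx": 0, "wy": 0, "wz": 0, "gripper": 1}, {"dx": 0.37, "dy": 0, "dz": 0, "wx": 0, "wy": 0, "wz": 0, "gripper": 1}, {"dx": 0.37, "dy": 0, "dz": 0, "wx": 0, "wy": 0, "wz": 0, "gripper": 1}, {"dx": 0.37, "dy": 0, "dz": 0, "wx": 0, "wy": 0, "wz": 0, "gripper": 1}, {"dx": 0.37, "dy": 0, "dz": 0, "wx": 0, "wy": 0, "wz": 0, "gripper": 1}, {"dx": 0.37, "dy": 0, "dz": 0, "wx": 0, "wy": 0, "wz": 0, "gripper": 1}, {"dx": 0.37, "dy": 0, "dz": 0, "wx": 0, "wy": 0, "wz": 0, "gripper": 1}, {"dx": 0.35, "dy": 0.1, "dz": 0, "wx": 0, "wy": 0, "wz": 0, "gripper": 1}, {"dx": 0.3, "dy": 0.2, "dz": 0, "wx": 0, "wy": 0, "wz": 0, "gripper": 1}, {"dx": 0.25, "dy": 0.25, "dz": 0, "wx": 0, "wy": 0, "wz": 0, "gripper": 1}]'

```text
time_s: 22.23
ee_pos: [0.3646, 0.3184, 0.3797]
orientation: [0.475, 0.88, -0.0, -0.0]
ft_force: [0.7, -0.7, -0.6]
width: 0.0373
finger_force: 25.0
```

Call:
drive_tool --steps '[{"dx": 0.2, "dy": 0.3, "dz": 0, "wx": 0, "wy": 0, "wz": 0, "gripper": 1}, {"dx": 0.11, "dy": 0.35, "dz": 0, "wx": 0, "wy": 0, "wz": 0, "gripper": 1}, {"dx": 0, "dy": 0.34, "dz": 0, "wx": 0, "wy": 0, "wz": 0, "gripper": 1}, {"dx": 0, "dy": 0, "dz": 0, "wx": 0, "wy": 0, "wz": 0, "gripper": 1}, {"dx": 0, "dy": 0, "dz": 0, "wx": 0, "wy": 0, "wz": 0, "gripper": 1}]'

```text
time_s: 22.65
ee_pos: [0.4338, 0.3981, 0.3791]
orientation: [0.476, 0.88, 0.0, 0.0]
ft_force: [-0.4, 0.3, -1.3]
width: 0.0375
finger_force: 25.0
```

```bash
python3 go.py s .003 .055 .108 123.1
```

```text
t 22.65 grasp [0.434 0.398 0.216] tz [ 0.001  0.    -1.   ] yaw 123.21507731865114
turn units [0. 0. 0.] then shift units [ 0.    -0.015  1.081] F [-0.431  0.287 -1.343] w 0.03754887586678934 24.999496042728424
```

Call:
drive_tool --steps '[{"dx": 0, "dy": -0.015, "dz": 0.3, "wx": 0, "wy": 0, "wz": 0, "gripper": 1}, {"dx": 0, "dy": 0, "dz": 0.3, "wx": 0, "wy": 0, "wz": 0, "gripper": 1}, {"dx": 0, "dy": 0, "dz": 0.3, "wx": 0, "wy": 0, "wz": 0, "gripper": 1}, {"dx": 0, "dy": 0, "dz": 0.12, "wx": 0, "wy": 0, "wz": 0, "gripper": 1}, {"dx": 0, "dy": 0, "dz": 0.06, "wx": 0, "wy": 0, "wz": 0, "gripper": 1}, {"dx": 0, "dy": 0, "dz": 0, "wx": 0, "wy": 0, "wz": 0, "gripper": 1}, {"dx": 0, "dy": 0, "dz": 0, "wx": 0, "wy": 0, "wz": 0, "gripper": 1}]'

```text
time_s: 23.23
ee_pos: [0.4308, 0.3955, 0.2714]
orientation: [0.476, 0.879, -0.0, -0.0]
ft_force: [-1.4, -0.6, -1.4]
width: 0.0377
finger_force: 25.0
```

Call:
drive_tool --steps '[{"dx": 0, "dy": 0, "dz": 0, "wx": 0, "wy": 0, "wz": 0, "gripper": -0.1}, {"dx": 0, "dy": 0, "dz": 0, "wx": 0, "wy": 0, "wz": 0, "gripper": -0.1}, {"dx": 0, "dy": 0, "dz": 0, "wx": 0, "wy": 0, "wz": 0, "gripper": -0.1}, {"dx": 0, "dy": 0, "dz": -0.1, "wx": 0, "wy": 0, "wz": 0, "gripper": -0.1}, {"dx": 0, "dy": 0, "dz": -0.3, "wx": 0, "wy": 0, "wz": 0, "gripper": -0.1}, {"dx": 0, "dy": 0, "dz": -0.3, "wx": 0, "wy": 0, "wz": 0, "gripper": -0.1}, {"dx": 0, "dy": 0, "dz": -0.3, "wx": 0, "wy": 0, "wz": 0, "gripper": -0.23}, {"dx": 0, "dy": 0, "dz": 0, "wx": 0, "wy": 0, "wz": 0, "gripper": -0.23}]'

```text
time_s: 23.9
ee_pos: [0.4334, 0.3978, 0.3776]
orientation: [0.476, 0.88, 0.005, 0.002]
ft_force: [1.2, 0.5, -0.4]
width: 0.0533
finger_force: 0.0
```

```bash
python3 jars.py top t2; python3 go.py w .571 -.081 .21 123.1
```

```text
jar_blue 0.55 (333, 165) [ 0.5957 -0.0069  0.0452] circle ((601.1616821289062, -19.63359832763672), 19.184734344482422)
jar_white 0.79 (365, 177) [ 0.572  -0.0767  0.0438] circle ((572.1962890625, -82.3845443725586), 19.653778076171875)
jar_black 0.53 (137, 238) [0.4298 0.3899 0.1104] circle None
t 24.1 grasp [0.431 0.396 0.207] tz [-0.001 -0.001 -1.   ] yaw 123.19247261430691
turn units [-0.  0.  0.] then shift units [-4.76  -1.436 -0.029] F [-0.292 -0.64   0.005] w 0.053568257897942215 0.0
```

Black is standing in the box. Next, white.

Call:
drive_tool --steps '[{"dx": -0.1, "dy": -0.25, "dz": 0, "wx": 0, "wy": 0, "wz": 0, "gripper": -0.23}, {"dx": -0.2, "dy": -0.33, "dz": 0, "wx": 0, "wy": 0, "wz": 0, "gripper": -0.23}, {"dx": -0.25, "dy": -0.3, "dz": 0, "wx": 0, "wy": 0, "wz": 0, "gripper": -0.23}, {"dx": -0.25, "dy": -0.3, "dz": 0, "wx": 0, "wy": 0, "wz": 0, "gripper": -0.23}, {"dx": -0.3, "dy": -0.26, "dz": 0, "wx": 0, "wy": 0, "wz": 0, "gripper": -0.23}, {"dx": -0.36, "dy": 0, "dz": 0, "wx": 0, "wy": 0, "wz": 0, "gripper": -0.23}, {"dx": -0.4, "dy": 0, "dz": 0, "wx": 0, "wy": 0, "wz": 0, "gripper": -0.23}, {"dx": -0.4, "dy": 0, "dz": 0, "wx": 0, "wy": 0, "wz": 0, "gripper": -0.23}, {"dx": -0.4, "dy": 0, "dz": 0, "wx": 0, "wy": 0, "wz": 0, "gripper": -0.23}, {"dx": -0.4, "dy": 0, "dz": 0, "wx": 0, "wy": 0, "wz": 0, "gripper": -0.23}, {"dx": -0.4, "dy": 0, "dz": 0, "wx": 0, "wy": 0, "wz": 0, "gripper": -0.23}, {"dx": -0.4, "dy": 0, "dz": 0, "wx": 0, "wy": 0, "wz": 0, "gripper": -0.23}]'

```text
time_s: 25.1
ee_pos: [0.5226, -0.0072, 0.3691]
orientation: [0.476, 0.88, -0.001, -0.002]
ft_force: [0.3, 0.9, -0.8]
width: 0.054
finger_force: 0.0
```

Call:
drive_tool --steps '[{"dx": -0.35, "dy": 0, "dz": 0, "wx": 0, "wy": 0, "wz": 0, "gripper": -0.23}, {"dx": -0.35, "dy": 0, "dz": 0.1, "wx": 0, "wy": 0, "wz": 0, "gripper": -0.23}, {"dx": -0.2, "dy": 0, "dz": 0.35, "wx": 0, "wy": 0, "wz": 0, "gripper": -0.23}, {"dx": 0, "dy": 0, "dz": 0.35, "wx": 0, "wy": 0, "wz": 0, "gripper": -0.23}, {"dx": 0, "dy": 0, "dz": 0.2, "wx": 0, "wy": 0, "wz": 0, "gripper": -0.23}, {"dx": 0, "dy": 0, "dz": 0, "wx": 0, "wy": 0, "wz": 0, "gripper": -0.23}, {"dx": 0, "dy": 0, "dz": 0, "wx": 0, "wy": 0, "wz": 0, "gripper": -0.23}]'

```text
time_s: 25.68
ee_pos: [0.5707, -0.0805, 0.2686]
orientation: [0.476, 0.88, -0.001, -0.003]
ft_force: [0.8, -0.9, -0.4]
width: 0.0541
finger_force: 0.0
```

```bash
python3 jars.py top t3; python3 go.py w .572 -.082 .039 123.1
```

```text
jar_blue 0.86 (336, 165) [ 0.5967 -0.0143  0.04  ] circle ((601.0859375, -20.1065731048584), 19.3994140625)
jar_white 0.53 (363, 179) [ 0.5678 -0.073   0.0412] circle ((571.577392578125, -81.52709197998047), 19.04418182373047)
jar_black 0.93 (136, 238) [0.4295 0.3933 0.1057] circle None
t 25.8833 grasp [ 0.573 -0.081  0.109] tz [ 0.003 -0.001 -1.   ] yaw 123.22218734747793
turn units [0. 0. 0.] then shift units [-0.01  -0.012  0.703] F [ 0.165 -0.235 -0.069] w 0.054089306247965284 0.0
```

Call:
drive_tool --newtons 25 --steps '[{"dx": -0.01, "dy": -0.01, "dz": 0.25, "wx": 0, "wy": 0, "wz": 0, "gripper": -0.23}, {"dx": 0, "dy": 0, "dz": 0.25, "wx": 0, "wy": 0, "wz": 0, "gripper": -0.23}, {"dx": 0, "dy": 0, "dz": 0.2, "wx": 0, "wy": 0, "wz": 0, "gripper": -0.23}, {"dx": 0, "dy": 0, "dz": 0, "wx": 0, "wy": 0, "wz": 0, "gripper": -0.23}, {"dx": 0, "dy": 0, "dz": 0, "wx": 0, "wy": 0, "wz": 0, "gripper": 1}, {"dx": 0, "dy": 0, "dz": 0, "wx": 0, "wy": 0, "wz": 0, "gripper": 1}, {"dx": 0, "dy": 0, "dz": 0, "wx": 0, "wy": 0, "wz": 0, "gripper": 1}, {"dx": 0, "dy": 0, "dz": 0, "wx": 0, "wy": 0, "wz": 0, "gripper": 1}, {"dx": 0, "dy": 0, "dz": -0.2, "wx": 0, "wy": 0, "wz": 0, "gripper": 1}, {"dx": 0, "dy": 0, "dz": -0.4, "wx": 0, "wy": 0, "wz": 0, "gripper": 1}, {"dx": 0, "dy": 0, "dz": -0.4, "wx": 0, "wy": 0, "wz": 0, "gripper": 1}, {"dx": 0, "dy": 0, "dz": -0.4, "wx": 0, "wy": 0, "wz": 0, "gripper": 1}]'

```text
time_s: 26.88
ee_pos: [0.5711, -0.0819, 0.3428]
orientation: [0.476, 0.88, -0.0, -0.0]
ft_force: [1.6, -0.5, -1.4]
width: 0.0376
finger_force: 25.0
```

Call:
drive_tool --steps '[{"dx": 0.1, "dy": 0, "dz": -0.35, "wx": 0, "wy": 0, "wz": 0, "gripper": 1}, {"dx": 0.3, "dy": 0, "dz": 0, "wx": 0, "wy": 0, "wz": 0, "gripper": 1}, {"dx": 0.4, "dy": 0, "dz": 0, "wx": 0, "wy": 0, "wz": 0, "gripper": 1}, {"dx": 0.4, "dy": 0, "dz": 0, "wx": 0, "wy": 0, "wz": 0, "gripper": 1}, {"dx": 0.4, "dy": 0, "dz": 0, "wx": 0, "wy": 0, "wz": 0, "gripper": 1}, {"dx": 0.4, "dy": 0, "dz": 0, "wx": 0, "wy": 0, "wz": 0, "gripper": 1}, {"dx": 0.4, "dy": 0, "dz": 0, "wx": 0, "wy": 0, "wz": 0, "gripper": 1}, {"dx": 0.4, "dy": 0, "dz": 0, "wx": 0, "wy": 0, "wz": 0, "gripper": 1}, {"dx": 0.4, "dy": 0, "dz": 0, "wx": 0, "wy": 0, "wz": 0, "gripper": 1}, {"dx": 0.3, "dy": 0, "dz": 0, "wx": 0, "wy": 0, "wz": 0, "gripper": 1}, {"dx": 0.2, "dy": 0.1, "dz": 0, "wx": 0, "wy": 0, "wz": 0, "gripper": 1}, {"dx": 0, "dy": 0.1, "dz": 0, "wx": 0, "wy": 0, "wz": 0, "gripper": 1}]'

```text
time_s: 27.88
ee_pos: [0.3832, 0.2408, 0.3764]
orientation: [0.474, 0.88, 0.0, -0.0]
ft_force: [1.1, -0.3, -1.1]
width: 0.0378
finger_force: 25.0
```

```bash
python3 go.py s .003 .0 .108 123.1
```

```text
t 27.8833 grasp [0.383 0.241 0.213] tz [-0.     0.001 -1.   ] yaw 123.37721968116055
turn units [ 0.    -0.     0.001] then shift units [0.491 1.269 1.054] F [ 1.145 -0.252 -1.087] w 0.037793364854910985 24.9999238550663
```

Call:
drive_tool --steps '[{"dx": 0.2, "dy": 0.2, "dz": 0, "wx": 0, "wy": 0, "wz": 0.0005, "gripper": 1}, {"dx": 0.2, "dy": 0.32, "dz": 0, "wx": 0, "wy": 0, "wz": 0, "gripper": 1}, {"dx": 0.09, "dy": 0.35, "dz": 0, "wx": 0, "wy": 0, "wz": 0, "gripper": 1}, {"dx": 0, "dy": 0.3, "dz": 0, "wx": 0, "wy": 0, "wz": 0, "gripper": 1}, {"dx": 0, "dy": 0.1, "dz": 0, "wx": 0, "wy": 0, "wz": 0, "gripper": 1}, {"dx": 0, "dy": 0, "dz": 0, "wx": 0, "wy": 0, "wz": 0, "gripper": 1}, {"dx": 0, "dy": 0, "dz": 0.3, "wx": 0, "wy": 0, "wz": 0, "gripper": 1}, {"dx": 0, "dy": 0, "dz": 0.3, "wx": 0, "wy": 0, "wz": 0, "gripper": 1}, {"dx": 0, "dy": 0, "dz": 0.25, "wx": 0, "wy": 0, "wz": 0, "gripper": 1}, {"dx": 0, "dy": 0, "dz": 0.1, "wx": 0, "wy": 0, "wz": 0, "gripper": 1}, {"dx": 0, "dy": 0, "dz": 0, "wx": 0, "wy": 0, "wz": 0, "gripper": 1}, {"dx": 0, "dy": 0, "dz": 0, "wx": 0, "wy": 0, "wz": 0, "gripper": 1}]'

```text
time_s: 28.88
ee_pos: [0.4652, 0.3481, 0.2811]
orientation: [0.477, 0.879, -0.0, -0.0]
ft_force: [-0.2, 0.1, -0.8]
width: 0.0376
finger_force: 25.0
```

```bash
python3 go.py s .003 .0 .108 123.1
```

```text
t 28.8833 grasp [0.465 0.348 0.118] tz [-0.001 -0.001 -1.   ] yaw 122.97810600808457
turn units [-0.  0. -0.] then shift units [ 0.04  -0.005  0.101] F [-0.19   0.109 -0.795] w 0.03759589106276204 24.999394565820694
```

Call:
drive_tool --steps '[{"dx": 0.03, "dy": 0, "dz": 0.06, "wx": 0, "wy": 0, "wz": 0, "gripper": 1}, {"dx": 0, "dy": 0, "dz": 0.04, "wx": 0, "wy": 0, "wz": 0, "gripper": 1}, {"dx": 0, "dy": 0, "dz": 0, "wx": 0, "wy": 0, "wz": 0, "gripper": 1}, {"dx": 0, "dy": 0, "dz": 0, "wx": 0, "wy": 0, "wz": 0, "gripper": -0.1}, {"dx": 0, "dy": 0, "dz": 0, "wx": 0, "wy": 0, "wz": 0, "gripper": -0.1}, {"dx": 0, "dy": 0, "dz": 0, "wx": 0, "wy": 0, "wz": 0, "gripper": -0.1}, {"dx": 0, "dy": 0, "dz": -0.1, "wx": 0, "wy": 0, "wz": 0, "gripper": -0.1}, {"dx": 0, "dy": 0, "dz": -0.35, "wx": 0, "wy": 0, "wz": 0, "gripper": -0.1}, {"dx": 0, "dy": 0, "dz": -0.35, "wx": 0, "wy": 0, "wz": 0, "gripper": -0.1}, {"dx": 0, "dy": -0.2, "dz": -0.25, "wx": 0, "wy": 0, "wz": 0, "gripper": -0.23}, {"dx": 0, "dy": -0.3, "dz": 0, "wx": 0, "wy": 0, "wz": 0, "gripper": -0.23}, {"dx": 0, "dy": -0.3, "dz": 0, "wx": 0, "wy": 0, "wz": 0, "gripper": -0.23}]'

```text
time_s: 29.88
ee_pos: [0.3972, 0.308, 0.3785]
orientation: [0.477, 0.879, 0.002, 0.002]
ft_force: [0.6, 0.1, -0.5]
width: 0.0539
finger_force: 0.0
```

Call:
drive_tool --steps '[{"dx": -0.2, "dy": -0.3, "dz": 0, "wx": 0, "wy": 0, "wz": 0, "gripper": -0.23}, {"dx": -0.35, "dy": -0.1, "dz": 0, "wx": 0, "wy": 0, "wz": 0, "gripper": -0.23}, {"dx": -0.4, "dy": 0, "dz": 0, "wx": 0, "wy": 0, "wz": 0, "gripper": -0.23}, {"dx": -0.4, "dy": 0, "dz": 0, "wx": 0, "wy": 0, "wz": 0, "gripper": -0.23}, {"dx": -0.4, "dy": 0, "dz": 0, "wx": 0, "wy": 0, "wz": 0, "gripper": -0.23}, {"dx": -0.4, "dy": 0, "dz": 0, "wx": 0, "wy": 0, "wz": 0, "gripper": -0.23}, {"dx": -0.4, "dy": 0, "dz": 0, "wx": 0, "wy": 0, "wz": 0, "gripper": -0.23}, {"dx": -0.4, "dy": 0, "dz": 0, "wx": 0, "wy": 0, "wz": 0, "gripper": -0.23}, {"dx": -0.3, "dy": 0, "dz": 0, "wx": 0, "wy": 0, "wz": 0, "gripper": -0.23}, {"dx": 0, "dy": 0, "dz": 0, "wx": 0, "wy": 0, "wz": 0.019, "gripper": -0.23}, {"dx": 0, "dy": 0, "dz": 0, "wx": 0, "wy": 0, "wz": 0.019, "gripper": -0.23}, {"dx": 0, "dy": 0, "dz": 0, "wx": 0, "wy": 0, "wz": 0.019, "gripper": -0.23}]'

```text
time_s: 30.88
ee_pos: [0.5406, 0.0125, 0.3764]
orientation: [0.629, 0.777, 0.0, 0.0]
ft_force: [-0.1, -0.7, -0.1]
width: 0.0537
finger_force: 0.0
```

Call:
drive_tool --steps '[{"dx": 0, "dy": 0, "dz": 0, "wx": 0, "wy": 0, "wz": 0.019, "gripper": -0.23}, {"dx": 0, "dy": 0, "dz": 0, "wx": 0, "wy": 0, "wz": 0.019, "gripper": -0.23}, {"dx": 0, "dy": 0, "dz": 0, "wx": 0, "wy": 0, "wz": 0.019, "gripper": -0.23}, {"dx": 0, "dy": 0, "dz": 0, "wx": 0, "wy": 0, "wz": 0.019, "gripper": -0.23}, {"dx": 0, "dy": 0, "dz": 0, "wx": 0, "wy": 0, "wz": 0.019, "gripper": -0.23}, {"dx": 0, "dy": 0, "dz": 0, "wx": 0, "wy": 0, "wz": 0.019, "gripper": -0.23}, {"dx": 0, "dy": 0, "dz": 0, "wx": 0, "wy": 0, "wz": 0.019, "gripper": -0.23}, {"dx": 0, "dy": 0, "dz": 0, "wx": 0, "wy": 0, "wz": 0.019, "gripper": -0.23}, {"dx": 0, "dy": 0, "dz": 0, "wx": 0, "wy": 0, "wz": 0.019, "gripper": -0.23}, {"dx": 0, "dy": 0, "dz": 0, "wx": 0, "wy": 0, "wz": 0.019, "gripper": -0.23}, {"dx": 0, "dy": 0, "dz": 0, "wx": 0, "wy": 0, "wz": 0.003, "gripper": -0.23}, {"dx": 0, "dy": 0, "dz": 0, "wx": 0, "wy": 0, "wz": 0, "gripper": -0.23}]'

```text
time_s: 31.88
ee_pos: [0.5403, 0.0134, 0.3764]
orientation: [0.958, 0.285, 0.0, 0.0]
ft_force: [-0.1, -0.1, 0.2]
width: 0.0539
finger_force: 0.0
```

```bash
python3 jars.py top t4; python3 go.py w .601 -.020 .039 33.1
```

```text
jar_white 0.71 (158, 220) [0.4669 0.3488 0.1112] circle None
jar_black 0.75 (137, 239) [0.4278 0.3899 0.11  ] circle None
t 32.0833 grasp [0.54  0.013 0.213] tz [ 0. -0. -1.] yaw 33.12828655919416
turn units [ 0. -0.  0.] then shift units [0.326 0.612 1.739] F [ 0.027  0.73  -0.402] w 0.05390419176561181 0.0
```

```bash
python3 jars.py wrist w9
```

```text
jar_blue 0.61 (320, 148) [ 0.6025 -0.0195  0.0434] circle ((601.5610961914062, -20.224214553833008), 19.10038948059082)
jar_white 0.26 (11, 96) [0.4836 0.2508 0.0245] circle ((476.4094543457031, 248.3282012939453), 18.029747009277344)
```

View pics/w9.png

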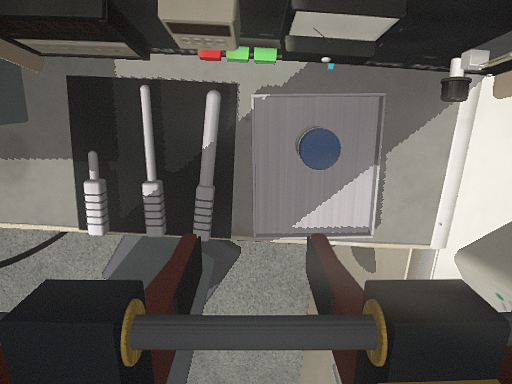

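Blue is alone on the tray at (320,148), unmoved. I'll descend to it and look at clearance on the way.

Call:
drive_tool --newtons 25 --steps '[{"dx": 0.1, "dy": 0.3, "dz": 0, "wx": 0, "wy": 0, "wz": 0, "gripper": -0.23}, {"dx": 0.15, "dy": 0.3, "dz": 0.2, "wx": 0, "wy": 0, "wz": 0, "gripper": -0.23}, {"dx": 0.08, "dy": 0.01, "dz": 0.35, "wx": 0, "wy": 0, "wz": 0, "gripper": -0.23}, {"dx": 0, "dy": 0, "dz": 0.3, "wx": 0, "wy": 0, "wz": 0, "gripper": -0.23}, {"dx": 0, "dy": 0, "dz": 0.2, "wx": 0, "wy": 0, "wz": 0, "gripper": -0.23}, {"dx": 0, "dy": 0, "dz": 0, "wx": 0, "wy": 0, "wz": 0, "gripper": -0.23}, {"dx": 0, "dy": 0, "dz": 0, "wx": 0, "wy": 0, "wz": 0, "gripper": -0.23}]'

```text
time_s: 32.87
ee_pos: [0.6007, -0.0197, 0.2698]
orientation: [0.959, 0.284, -0.001, -0.001]
ft_force: [0.1, 0.5, 0.3]
width: 0.0541
finger_force: 0.0
```

```bash
python3 go.py w .601 -.020 .039 33.1
```

```text
t 32.8667 grasp [ 0.6   -0.02   0.107] tz [-0.003  0.    -1.   ] yaw 33.023567657969046
turn units [-0.  0. -0.] then shift units [0.001 0.004 0.678] F [0.086 0.536 0.315] w 0.05405287439483661 0.0
```

Call:
drive_tool --newtons 25 --steps '[{"dx": 0, "dy": 0, "dz": 0.25, "wx": 0, "wy": 0, "wz": 0, "gripper": -0.23}, {"dx": 0, "dy": 0, "dz": 0.25, "wx": 0, "wy": 0, "wz": 0, "gripper": -0.23}, {"dx": 0, "dy": 0, "dz": 0.18, "wx": 0, "wy": 0, "wz": 0, "gripper": -0.23}, {"dx": 0, "dy": 0, "dz": 0, "wx": 0, "wy": 0, "wz": 0, "gripper": -0.23}, {"dx": 0, "dy": 0, "dz": 0, "wx": 0, "wy": 0, "wz": 0, "gripper": 1}, {"dx": 0, "dy": 0, "dz": 0, "wx": 0, "wy": 0, "wz": 0, "gripper": 1}, {"dx": 0, "dy": 0, "dz": 0, "wx": 0, "wy": 0, "wz": 0, "gripper": 1}, {"dx": 0, "dy": 0, "dz": 0, "wx": 0, "wy": 0, "wz": 0, "gripper": 1}, {"dx": 0, "dy": 0, "dz": -0.2, "wx": 0, "wy": 0, "wz": 0, "gripper": 1}, {"dx": 0, "dy": 0, "dz": -0.4, "wx": 0, "wy": 0, "wz": 0, "gripper": 1}, {"dx": -0.2, "dy": 0, "dz": -0.4, "wx": 0, "wy": 0, "wz": 0, "gripper": 1}, {"dx": -0.3, "dy": 0, "dz": -0.4, "wx": 0, "wy": 0, "wz": 0, "gripper": 1}]'

```text
time_s: 33.87
ee_pos: [0.5656, -0.0432, 0.3361]
orientation: [0.959, 0.285, 0.002, 0.001]
ft_force: [0.7, -0.7, -0.3]
width: 0.0375
finger_force: 25.0
```

Call:
drive_tool --steps '[{"dx": -0.2, "dy": -0.2, "dz": -0.35, "wx": 0, "wy": 0, "wz": 0, "gripper": 1}, {"dx": 0, "dy": -0.35, "dz": 0, "wx": 0, "wy": 0, "wz": 0, "gripper": 1}, {"dx": 0, "dy": -0.4, "dz": 0, "wx": 0, "wy": 0, "wz": 0, "gripper": 1}, {"dx": 0, "dy": -0.4, "dz": 0, "wx": 0, "wy": 0, "wz": 0, "gripper": 1}, {"dx": 0, "dy": -0.4, "dz": 0, "wx": 0, "wy": 0, "wz": 0, "gripper": 1}, {"dx": 0, "dy": -0.4, "dz": 0, "wx": 0, "wy": 0, "wz": 0, "gripper": 1}, {"dx": 0, "dy": -0.4, "dz": 0, "wx": 0, "wy": 0, "wz": 0, "gripper": 1}, {"dx": 0, "dy": -0.4, "dz": 0, "wx": 0, "wy": 0, "wz": 0, "gripper": 1}, {"dx": 0, "dy": -0.3, "dz": 0, "wx": 0, "wy": 0, "wz": 0, "gripper": 1}, {"dx": 0, "dy": 0, "dz": 0, "wx": 0, "wy": 0, "wz": -0.019, "gripper": 1}, {"dx": 0, "dy": 0, "dz": 0, "wx": 0, "wy": 0, "wz": -0.019, "gripper": 1}, {"dx": 0, "dy": 0, "dz": 0, "wx": 0, "wy": 0, "wz": -0.019, "gripper": 1}]'

```text
time_s: 34.87
ee_pos: [0.3721, 0.2184, 0.3665]
orientation: [0.891, 0.454, 0.001, 0.0]
ft_force: [-0.5, 0.8, -1.3]
width: 0.0374
finger_force: 25.0
```

Call:
drive_tool --steps '[{"dx": 0, "dy": 0, "dz": 0, "wx": 0, "wy": 0, "wz": -0.019, "gripper": 1}, {"dx": 0, "dy": 0, "dz": 0, "wx": 0, "wy": 0, "wz": -0.019, "gripper": 1}, {"dx": 0, "dy": 0, "dz": 0, "wx": 0, "wy": 0, "wz": -0.019, "gripper": 1}, {"dx": 0, "dy": 0, "dz": 0, "wx": 0, "wy": 0, "wz": -0.019, "gripper": 1}, {"dx": 0, "dy": 0, "dz": 0, "wx": 0, "wy": 0, "wz": -0.019, "gripper": 1}, {"dx": 0, "dy": 0, "dz": 0, "wx": 0, "wy": 0, "wz": -0.019, "gripper": 1}, {"dx": 0, "dy": 0, "dz": 0, "wx": 0, "wy": 0, "wz": -0.019, "gripper": 1}, {"dx": 0, "dy": 0, "dz": 0, "wx": 0, "wy": 0, "wz": -0.019, "gripper": 1}, {"dx": 0, "dy": 0, "dz": 0, "wx": 0, "wy": 0, "wz": -0.019, "gripper": 1}, {"dx": 0, "dy": 0, "dz": 0, "wx": 0, "wy": 0, "wz": -0.019, "gripper": 1}, {"dx": 0, "dy": 0, "dz": 0, "wx": 0, "wy": 0, "wz": -0.003, "gripper": 1}, {"dx": 0, "dy": 0, "dz": 0, "wx": 0, "wy": 0, "wz": 0, "gripper": 1}]'

```text
time_s: 35.87
ee_pos: [0.3727, 0.2177, 0.3662]
orientation: [0.478, 0.878, 0.0, 0.0]
ft_force: [-0.1, -0.6, -0.6]
width: 0.0374
finger_force: 25.0
```

```bash
python3 go.py s .003 -.057 .108 123.1
```

```text
t 35.8667 grasp [0.373 0.218 0.203] tz [ 0.001  0.    -1.   ] yaw 122.89368431797273
turn units [ 0.     0.    -0.001] then shift units [0.058 1.483 0.952] F [-0.127 -0.593 -0.591] w 0.03741724871994815 24.999012798070908
```

Call:
drive_tool --steps '[{"dx": 0.058, "dy": 0.2, "dz": 0, "wx": 0, "wy": 0, "wz": -0.0005, "gripper": 1}, {"dx": 0, "dy": 0.35, "dz": 0, "wx": 0, "wy": 0, "wz": 0, "gripper": 1}, {"dx": 0, "dy": 0.35, "dz": 0, "wx": 0, "wy": 0, "wz": 0, "gripper": 1}, {"dx": 0, "dy": 0.35, "dz": 0, "wx": 0, "wy": 0, "wz": 0, "gripper": 1}, {"dx": 0, "dy": 0.22, "dz": 0, "wx": 0, "wy": 0, "wz": 0, "gripper": 1}, {"dx": 0, "dy": 0, "dz": 0, "wx": 0, "wy": 0, "wz": 0, "gripper": 1}, {"dx": 0, "dy": 0, "dz": 0, "wx": 0, "wy": 0, "wz": 0, "gripper": 1}]'

```text
time_s: 36.45
ee_pos: [0.4933, 0.3034, 0.3654]
orientation: [0.477, 0.879, -0.0, -0.0]
ft_force: [-0.0, -0.4, -1.0]
width: 0.0371
finger_force: 25.0
```

```bash
python3 go.py s .003 -.057 .108 123.1
```

```text
t 36.45 grasp [0.493 0.303 0.202] tz [-0. -0. -1.] yaw 123.0531563389814
turn units [-0.  0. -0.] then shift units [-0.002  0.004  0.944] F [-0.    -0.351 -0.991] w 0.03714851461933513 24.999698102474213
```

Lower, release, rise.

Call:
drive_tool --steps '[{"dx": 0, "dy": 0, "dz": 0.3, "wx": 0, "wy": 0, "wz": 0, "gripper": 1}, {"dx": 0, "dy": 0, "dz": 0.3, "wx": 0, "wy": 0, "wz": 0, "gripper": 1}, {"dx": 0, "dy": 0, "dz": 0.2, "wx": 0, "wy": 0, "wz": 0, "gripper": 1}, {"dx": 0, "dy": 0, "dz": 0.1, "wx": 0, "wy": 0, "wz": 0, "gripper": 1}, {"dx": 0, "dy": 0, "dz": 0.04, "wx": 0, "wy": 0, "wz": 0, "gripper": 1}, {"dx": 0, "dy": 0, "dz": 0, "wx": 0, "wy": 0, "wz": 0, "gripper": 1}, {"dx": 0, "dy": 0, "dz": 0, "wx": 0, "wy": 0, "wz": 0, "gripper": 1}]'

```text
time_s: 37.03
ee_pos: [0.4922, 0.3027, 0.2726]
orientation: [0.476, 0.879, 0.0, 0.0]
ft_force: [-0.2, 0.6, -0.5]
width: 0.0376
finger_force: 25.0
```

Call:
drive_tool --steps '[{"dx": 0, "dy": 0, "dz": 0, "wx": 0, "wy": 0, "wz": 0, "gripper": -0.1}, {"dx": 0, "dy": 0, "dz": 0, "wx": 0, "wy": 0, "wz": 0, "gripper": -0.1}, {"dx": 0, "dy": 0, "dz": 0, "wx": 0, "wy": 0, "wz": 0, "gripper": -0.1}, {"dx": 0, "dy": 0, "dz": -0.1, "wx": 0, "wy": 0, "wz": 0, "gripper": -0.1}, {"dx": 0, "dy": 0, "dz": -0.3, "wx": 0, "wy": 0, "wz": 0, "gripper": -0.1}, {"dx": 0, "dy": 0, "dz": -0.35, "wx": 0, "wy": 0, "wz": 0, "gripper": -0.1}, {"dx": 0, "dy": 0, "dz": -0.35, "wx": 0, "wy": 0, "wz": 0, "gripper": 0}, {"dx": 0.15, "dy": -0.3, "dz": 0, "wx": 0, "wy": 0, "wz": 0, "gripper": 0}, {"dx": 0.2, "dy": -0.35, "dz": 0, "wx": 0, "wy": 0, "wz": 0, "gripper": 0}, {"dx": 0.2, "dy": -0.35, "dz": 0, "wx": 0, "wy": 0, "wz": 0, "gripper": 0}, {"dx": 0.02, "dy": -0.35, "dz": 0, "wx": 0, "wy": 0, "wz": 0, "gripper": 0}, {"dx": 0, "dy": -0.26, "dz": 0, "wx": 0, "wy": 0, "wz": 0, "gripper": 0}]'

```text
time_s: 38.03
ee_pos: [0.3236, 0.2617, 0.3821]
orientation: [0.475, 0.88, -0.0, -0.0]
ft_force: [-0.4, -0.1, 0.1]
width: 0.0439
finger_force: 0.0
```

```bash
python3 jars.py top t5; python3 go.py s -.16 0 .157 123.1;  python3 - <<'E'
import cv2
i=cv2.imread('pics/t5.png'); cv2.imwrite('pics/t5c.png',cv2.resize(i[150:290,80:400],None,fx=2.5,fy=2.5,interpolation=cv2.INTER_CUBIC))
E
```

```text
jar_blue 0.83 (184, 207) [0.4943 0.298  0.1094] circle ((505.78570556640625, 265.5979919433594), 0.7403122782707214)
jar_white 0.69 (175, 240) [0.4291 0.3093 0.1318] circle None
jar_black 0.29 (140, 215) [0.4757 0.3866 0.1077] circle None
t 38.2333 grasp [0.327 0.263 0.22 ] tz [ 0.002  0.001 -1.   ] yaw 123.18975305956484
turn units [0. 0. 0.] then shift units [ 0.    -0.007  0.627] F [0.18  0.611 0.1  ] w 0.043623563916502635 0.0
```

View pics/t5c.png

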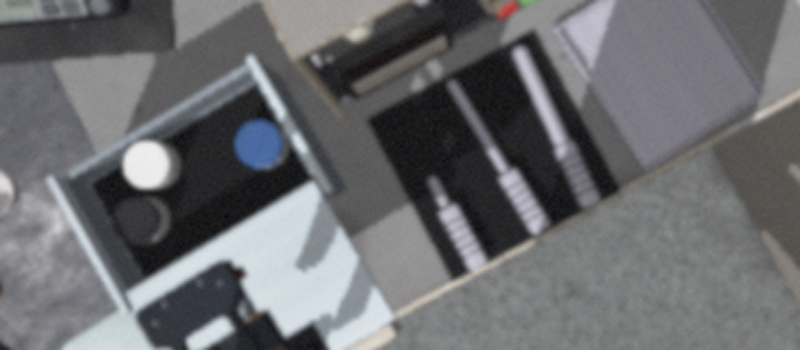

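All three jars stand in the box: white (148,165) has been knocked towards the back but is inside, black is at (142,218), blue at (260,143). The tray is empty. Closing the cover.

Call:
drive_tool --newtons 30 --steps '[{"dx": 0, "dy": 0, "dz": 0.25, "wx": 0, "wy": 0, "wz": 0, "gripper": 0}, {"dx": 0, "dy": 0, "dz": 0.25, "wx": 0, "wy": 0, "wz": 0, "gripper": 0}, {"dx": 0, "dy": 0, "dz": 0.11, "wx": 0, "wy": 0, "wz": 0, "gripper": 0}, {"dx": 0, "dy": 0, "dz": 0, "wx": 0, "wy": 0, "wz": 0, "gripper": 0}, {"dx": 0, "dy": 0, "dz": 0, "wx": 0, "wy": 0, "wz": 0, "gripper": 1}, {"dx": 0, "dy": 0, "dz": 0, "wx": 0, "wy": 0, "wz": 0, "gripper": 1}, {"dx": 0, "dy": 0, "dz": 0, "wx": 0, "wy": 0, "wz": 0, "gripper": 1}, {"dx": 0, "dy": 0, "dz": 0, "wx": 0, "wy": 0, "wz": 0, "gripper": 1}, {"dx": 0, "dy": 0, "dz": 0, "wx": 0, "wy": 0, "wz": 0, "gripper": 1}, {"dx": 0, "dy": 0, "dz": 0, "wx": 0, "wy": 0, "wz": 0, "gripper": 1}, {"dx": 0, "dy": 0, "dz": 0, "wx": 0, "wy": 0, "wz": 0, "gripper": 1}]'

```text
time_s: 39.15
ee_pos: [0.327, 0.2627, 0.3213]
orientation: [0.476, 0.879, 0.001, 0.0]
ft_force: [-1.0, -0.1, 5.6]
width: 0.0119
finger_force: 30.0
```

Call:
drive_tool --steps '[{"dx": 0, "dy": 0.05, "dz": 0, "wx": 0, "wy": 0, "wz": 0, "gripper": 1}, {"dx": 0, "dy": 0.1, "dz": 0, "wx": 0, "wy": 0, "wz": 0, "gripper": 1}, {"dx": 0, "dy": 0.14, "dz": 0, "wx": 0, "wy": 0, "wz": 0, "gripper": 1}, {"dx": 0, "dy": 0.14, "dz": 0, "wx": 0, "wy": 0, "wz": 0, "gripper": 1}, {"dx": 0, "dy": 0.14, "dz": 0, "wx": 0, "wy": 0, "wz": 0, "gripper": 1}, {"dx": 0, "dy": 0.14, "dz": 0, "wx": 0, "wy": 0, "wz": 0, "gripper": 1}, {"dx": 0, "dy": 0.14, "dz": 0, "wx": 0, "wy": 0, "wz": 0, "gripper": 1}, {"dx": 0, "dy": 0.12, "dz": 0, "wx": 0, "wy": 0, "wz": 0, "gripper": 1}, {"dx": 0, "dy": 0.07, "dz": 0, "wx": 0, "wy": 0, "wz": 0, "gripper": 1}, {"dx": 0, "dy": 0, "dz": 0, "wx": 0, "wy": 0, "wz": 0, "gripper": 1}, {"dx": 0, "dy": 0, "dz": 0, "wx": 0, "wy": 0, "wz": 0, "gripper": 1}]'

```text
time_s: 40.07
ee_pos: [0.415, 0.3195, 0.3213]
orientation: [0.476, 0.88, 0.001, 0.001]
ft_force: [4.5, -3.6, 5.3]
width: 0.012
finger_force: 30.0
```

```bash
python3 go.py s -.05 0 .157 123.1
```

```text
t 40.0667 grasp [0.415 0.32  0.158] tz [ 0.003  0.    -1.   ] yaw 123.1920958104386
turn units [0. 0. 0.] then shift units [0.006 0.042 0.013] F [ 4.504 -3.585  5.265] w 0.012039948860837205 30.004000961780548
```

Push on gently to the stop.

Call:
drive_tool --steps '[{"dx": 0, "dy": 0.03, "dz": 0, "wx": 0, "wy": 0, "wz": 0, "gripper": 1}, {"dx": 0, "dy": 0.02, "dz": 0, "wx": 0, "wy": 0, "wz": 0, "gripper": 1}, {"dx": 0, "dy": 0, "dz": 0, "wx": 0, "wy": 0, "wz": 0, "gripper": 1}, {"dx": 0, "dy": 0, "dz": 0, "wx": 0, "wy": 0, "wz": 0, "gripper": 1}]'

```text
time_s: 40.4
ee_pos: [0.4183, 0.3217, 0.3213]
orientation: [0.476, 0.88, 0.0, 0.001]
ft_force: [2.7, -4.7, 5.3]
width: 0.0117
finger_force: 30.0
```

```bash
python3 go.py s -.05 0 .157 123.1
```

```text
t 40.4 grasp [0.419 0.322 0.158] tz [ 0.002 -0.001 -1.   ] yaw 123.19511156793415
turn units [0. 0. 0.] then shift units [0.006 0.003 0.013] F [ 2.653 -4.717  5.311] w 0.011700727649984085 30.001175701618195
```

Call:
drive_tool --steps '[{"dx": 0, "dy": 0.02, "dz": 0, "wx": 0, "wy": 0, "wz": 0, "gripper": 1}, {"dx": 0, "dy": 0, "dz": 0, "wx": 0, "wy": 0, "wz": 0, "gripper": 1}, {"dx": 0, "dy": 0, "dz": 0, "wx": 0, "wy": 0, "wz": 0, "gripper": 1}]'

```text
time_s: 40.65
ee_pos: [0.4189, 0.3221, 0.3212]
orientation: [0.476, 0.88, -0.001, 0.0]
ft_force: [-1.1, -7.2, 10.5]
width: 0.0117
finger_force: 30.0
```

```bash
python3 go.py s -.05 0 .157 123.1
```

```text
t 40.65 grasp [0.419 0.322 0.158] tz [-0.001 -0.003 -1.   ] yaw 123.20614736782517
turn units [-0.  0.  0.] then shift units [ 0.005 -0.005  0.012] F [-1.089 -7.173 10.488] w 0.011707014696321634 30.012753903865814
```

At the stop: force along the slide rose and it only advanced 0.7 mm. I'll release, rise, step back and verify.

Call:
drive_tool --steps '[{"dx": 0, "dy": -0.01, "dz": 0, "wx": 0, "wy": 0, "wz": 0, "gripper": 1}, {"dx": 0, "dy": 0, "dz": 0, "wx": 0, "wy": 0, "wz": 0, "gripper": 0}, {"dx": 0, "dy": 0, "dz": 0, "wx": 0, "wy": 0, "wz": 0, "gripper": 0}, {"dx": 0, "dy": 0, "dz": 0, "wx": 0, "wy": 0, "wz": 0, "gripper": 0}, {"dx": 0, "dy": 0, "dz": -0.15, "wx": 0, "wy": 0, "wz": 0, "gripper": 0}, {"dx": 0, "dy": 0, "dz": -0.35, "wx": 0, "wy": 0, "wz": 0, "gripper": 0}, {"dx": 0, "dy": 0, "dz": -0.35, "wx": 0, "wy": 0, "wz": 0, "gripper": 0}, {"dx": 0, "dy": -0.3, "dz": -0.2, "wx": 0, "wy": 0, "wz": 0, "gripper": 0}, {"dx": 0, "dy": -0.3, "dz": 0, "wx": 0, "wy": 0, "wz": 0, "gripper": 0}, {"dx": 0, "dy": -0.3, "dz": 0, "wx": 0, "wy": 0, "wz": 0, "gripper": 0}, {"dx": 0, "dy": 0, "dz": 0, "wx": 0, "wy": 0, "wz": 0, "gripper": 0}, {"dx": 0, "dy": 0, "dz": 0, "wx": 0, "wy": 0, "wz": 0, "gripper": 0}]'

```text
time_s: 41.65
ee_pos: [0.342, 0.2729, 0.4256]
orientation: [0.476, 0.88, -0.0, -0.0]
ft_force: [0.4, 0.8, 0.1]
width: 0.044
finger_force: 0.0
```

Run:
```python
from h import *
for cam in ['wrist','top']:
    p=eyes.capture(cam);save(p,'end'+cam);C=cloud(p)
    for nm,z0,z1,x0,x1,y0,y1 in [('fin',.15,.168,.3,.5,.25,.39),('cover',.13,.14,.35,.58,.25,.47),('punch',.009,.035,.38,.6,.02,.19)]:
        m=((C[...,2]>z0)&(C[...,2]<z1)&(C[...,0]>x0)&(C[...,0]<x1)&(C[...,1]>y0)&(C[...,1]<y1)).astype(np.uint8)
        n,l,st,ce=cv2.connectedComponentsWithStats(m)
        for i in range(1,n):
            if st[i,4]>100: Q=C[l==i]; print(cam,nm,cv2.minAreaRect((Q[:,:2]*1000).astype(np.float32)),np.median(Q[:,2]))
i=cv2.imread('pics/endtop.png'); cv2.imwrite('pics/endc.png',cv2.resize(i[150:290,80:400],None,fx=2.5,fy=2.5))
```

```text
wrist fin ((417.8468017578125, 323.4397277832031), (12.845972061157227, 49.32892608642578), 32.537437438964844) 0.15999320972675776
wrist cover ((409.01678466796875, 425.4114074707031), (118.68243408203125, 7.5542755126953125), 32.74948501586914) 0.13726046520000598
wrist cover ((462.6745910644531, 346.4708251953125), (125.12019348144531, 180.7634735107422), 32.6500358581543) 0.13457729133457838
wrist punch ((435.7237548828125, 142.20274353027344), (89.93074035644531, 19.54825782775879), 30.097511291503906) 0.020910592365888766
wrist punch ((516.0115356445312, 54.7691650390625), (141.86398315429688, 20.17737579345703), 26.190662384033203) 0.019115431684779284
top cover ((460.22052001953125, 349.96466064453125), (125.23149108886719, 191.89405822753906), 32.90218734741211) 0.13348481447165617
top punch ((522.2844848632812, 55.61786651611328), (153.28614807128906, 19.322200775146484), 24.432239532470703) 0.018359751345179212
top punch ((493.9815673828125, 106.60372161865234), (153.6538848876953, 18.122730255126953), 32.948829650878906) 0.018175931406675554
top punch ((435.4566955566406, 141.414306640625), (89.3818588256836, 17.85358238220215), 30.315698623657227) 0.019361631838708388
```

View pics/endc.png

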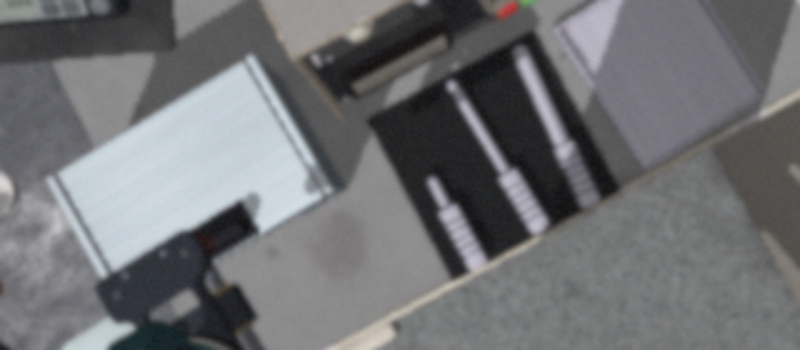

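The cover is shut: the fin is within about 1 mm of its starting spot. All three punches are on the mat, the tray is empty, and the robot is clear of everything.

```bash
python3 -c "
from bench import arm; print(arm.hand_in())"
```

```text
the job is handed in; nothing more can be done
None
```

The job is handed in, with no verdict returned: catch pushed back, long punch back on the mat, all three jars in the box, and cover shut (fin within about 1 mm of its starting spot), at about 42 s of the 210 s limit.

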